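# Hold a set-screw collar on the flat of a focus-drive spindle

### The arm

A 7-joint arm with a two-finger parallel gripper is mounted at the origin on the work surface. World frame = base frame: x ahead of the robot, y to its left, z up, the work surface at z = 0. Lengths are in m, angles in rad, forces in N, time in s.
With the tool pointing down it reaches from about 0.4 to 0.875 m from the base axis. Payload 19.3 kg.
Tool frame: the origin (TCP) lies on the centre line of the jaws, within the pads' length; the fingertips stand 8 mm ahead of it and the grasp point (between the pads) lies 11 mm behind it (bot.tip_extent is the distance from the TCP to the fingertips, in m); x points along the fingers, y is the direction in which the jaws open and shut, and the axes are right-handed (so a half turn about x gives the same grasp; the last joint's range is limited). The gripper opens to 85 mm and grips with 20 to 120 N. Pads are 22 mm wide; open, the fingers measure 114 mm over their backs; the gripper's body (76 mm by 85 mm) begins 54 mm behind the grasp point. The pads swing forward as they close: fully open they stand 13 mm farther back than shut.
Start: joints at [1.21, 0.521, -0.036, 1.599, 0.021, 1.021, -0.113], TCP at [0.179, -0.599, 0.239] pointing down, gripper open.
Joint ranges: [-2.91, 2.91], [-0.3, 2.13], [-1.5, 1.42], [0.17, 2.43], [-1.26, 4.41], [0.16, 1.93], [-2.52, 2.52]. Speed limits (rad/s): [1.89, 1.89, 2.39, 2.39, 3.01, 3.01, 3.01].

### API

Orientations are given as [roll, pitch, yaw] about the fixed x, y, z axes, in that order (R = Rz(yaw) Ry(pitch) Rx(roll)).
In Python, from workcell import sensors, imaging, order, bot gives the robot as it stands.
- The arm moves only by the tool arm_command, never from a script. Its argument "commands" is a list of rows, each an object of numbers: "dx", "dy", "dz": the shift along the tool's x, y, z in cm; "twist": the turn about the tool's x in rad. A call has 1 to 12 rows; each row is the pose to reach, as a shift and turn from the pose measured when the call began, along the tool's axes at that moment; what a row does not reach only later rows make up. A row lasts 1/12 s, in which the tool goes at most 41.7 mm and 7.16 degrees, less where a joint would pass 70% of its speed; a pose out of reach is approached as far as the arm can. A call with a gripper value outside its range is refused whole. "grip" is the closure, from -1 (fully open) to 1 (shut), set as the call begins (left out, the last holds). The fingers move at their own pace and stop on an object; "squeeze" is the grip in N (left out, the last holds). Time passes only in rows, so rows that repeat a pose let the fingers close. It gives the time, the measured TCP pose, the force and the opening at its end, in the units of the state.
- sensors.observe(): the state, without advancing time (a new reading comes with each control period).
- imaging.grab_frame(name): name is "side" or "top" or "wrist"; returns the picture (420x560x3 uint8, red, green, blue); there is no depth.
- imaging.camera_info(name): a dict with "fx", "fy", "cx", "cy" (pixels), "dist_coeffs" ([k1, k2, p1, p2, k3] as OpenCV has them; the pictures are not rectified), "origin" and "attitude" of the camera in the world. Camera axes: x right, y down, z forward; pixel columns grow to the right and rows downward; lengths in m; the calibration is good to about 2 mm. A picture is of the moment at which its call begins: read the wrist's pose just before it. camera_info takes no time and is no camera call; for the wrist camera it gives the pose at the moment of the call.
- order.job_done(): hands the job in, once; it reports no verdict.
The state is a dict: "clock": time; "qpos": joint angles; "qd": joint speeds; "joint_efforts": joint torques, N m; "position": TCP position; "tool_rot": TCP orientation; "force": force on the tool from outside, world axes, zero at the start; "moment": the same for the moment, N m; "grip_width": finger opening in m.
Only numpy, scipy, OpenCV 4.12 (cv2) and the standard library are available. Lean on these libraries where they do the work, as an engineer would, in place of code of your own. Each camera call takes 0.05 s, during which the arm holds its last target.

### The job

Lift the guard plate out of its slot on the microscope's focus drive and lean it, standing on its long edge and tilted, against the side of the lamp power supply. Then pinch the upright spindle in the fingers, feel for its flat and turn it until the flat faces the notched screw guide. Finally take the collar with the set screw, slip it over the spindle with its screw on the flat, and finish still holding it there in the fingers, level, clear above the shoulder, with the screw at the height of the guide's notch and pointing at it, so that a colleague can tighten it; leave the other things on the bench alone.

Things in the scene. Friction and masses are not known exactly. Their poses are not given: they have to be found in the camera images.
- drive: Focus drive unit, fixed: white block 200 x 165 x 60 mm, dark top. Origin on the bench under the spindle's axis; z up, x towards the screw guide. The block spans x -94 to 106 mm. On top, at x = -75 mm, is the plate slot: aluminium walls along y, 20 mm high, gap 10 mm wide, floor 60 mm above the bench. The grey shoulder round the spindle (radius 17 mm) has its top at 65 mm.
- guide (a point): Bottom of the notch in the screw guide, the only upright notched aluminium post (8 x 30 mm, top 105 mm above the bench) on the drive's top. The point is 88 mm from the spindle's axis and 95 mm above the bench (30 mm above the shoulder); the notch is 10 mm wide.
- spindle: Upright steel spindle, 20 mm thick, 50 mm above the shoulder (top 4 mm tapered). One flat along its whole length, 6 mm from the axis: 16 mm across the flat, so fingers closed on it stop at 16. Origin on the axis at the shoulder's top, z up, x out of the flat. Turns with light friction (0.04 N m), stays where left. Starts 0.5 to 1.5 rad counterclockwise (from above) of facing the guide.
- plate: Grey guard plate 8 x 150 x 130 mm (x thickness, y length, z height), about 0.22 kg, standing upright in the slot of the drive at the start, its underside 60 mm and its top edge 190 mm above the bench. Origin at the centre of its underside, z up along its height. It may lean a few degrees in the slot.
- supply: Lamp power supply, fixed: white box 90 x 200 x 75 mm (x, y, z) with a vented top; knob and switch on its -y end; the two long faces (at x = -45 and +45 mm) are bare. Origin at the centre of its underside. It stands to the left or to the right of the drive.
- mat: Grey bench mat 140 x 220 x 4 mm, fixed, on the other side of the drive. Origin at the centre of its underside. The collar and the plain spare ring lie on it.
- collar: Aluminium collar, 0.1 kg, flat on the mat: ring of outer radius 21 mm, bore 23 mm, 20 mm high, two parallel grip flats at y = -22 and +22 mm (20 mm long). A set screw's round head sticks out on the +x side at half height; its tip (6 mm thick) reaches to 7.5 mm from the axis, so the collar passes the spindle only with screw on flat. Origin: centre of its underside, z up, x to the screw.
- screw (a point): Outer end of the set screw's head on the collar: 32.5 mm from the collar's axis along its x, 10 mm above its underside.
- spare_ring: Plain aluminium ring without a screw, 36 mm wide, 10 mm high, on the mat; leave alone.
- dropper: White dropper bottle, 28 mm wide, 85 mm high; leave alone.
- slide_box: Grey slide box 85 x 100 x 32 mm; leave alone.
- driver: Screwdriver 160 mm long, lying at the right; leave alone.
- mouse: White computer mouse 100 x 58 x 30 mm; leave alone.
- jar: Lidded jar 52 mm wide, 70 mm high; leave alone.
- eyepiece: Black eyepiece 40 mm wide, 54 mm high, standing; leave alone.
Things that resemble listed ones, but are neither listed nor needed, are in the scene too. Of the things that look like the plate, the larger one is meant.

How it is judged:
By the outcome, as a careful person would: the job done as asked, in the order asked, and still so for the second after the job is handed in, while the arm keeps its last pose, push and grip.
It also fails if it takes over 72 s, if anything falls off the work surface, if the arm or the gripper's body presses on something with over 40 N, if the wrist force passes 120 N, or if a joint passes its speed limit or range.

## Working session

There is one attempt and no reset: what is moved stays moved. The work goes in short steps, Python scripts to look and compute and a tool call to move; the robot and the scene stay as the last step left them, time stands still between calls to the robot, and variables do not carry over. Pictures are saved under pics/ and viewed, and the job is handed in when it is done.

Besides the shell and the picture viewer there is one more tool, called after ">>>" as a command line: name --argument value ..., lists and objects as JSON in quotes. arm_command: Moves the arm, as the interface text tells. Its arguments: {"type":"object","properties":{"commands":{"type":"array"},"grip":{"type":"number"},"squeeze":{"type":"number"}},"required":["commands"]}

```bash
ls -la; mkdir -p pics
python3 - <<'E'
from workcell import sensors, imaging, order, bot
import cv2
print(sensors.observe())
print([a for a in dir(bot) if a[0]!='_'], bot.tip_extent)
for n in ("side","top","wrist"):
    i=imaging.camera_info(n); print(n,i)
    im=imaging.grab_frame(n); cv2.imwrite(f"pics/{n}0.png",im[:,:,::-1])
E
```

```text
total 12
drwxr-xr-x  3 agent agent 4096 Dec  6 11:27 .
drwxr-xr-x 23 root  root  4096 Dec  6 11:27 ..
drwxr-xr-x  2 agent agent 4096 Dec  6 11:27 pics
{'clock': 0.0, 'qpos': array([ 1.20977331,  0.5220147 , -0.03632594,  1.60002829,  0.02121321,
        1.02114756, -0.11279858]), 'qd': array([-1.51744396e-04, -1.30011223e-03, -1.13465610e-03,  1.12556919e-03,
       -1.61300838e-03, -5.18721640e-05,  9.50252777e-04]), 'joint_efforts': array([-3.83016828e-03, -9.27111053e+01,  1.97842620e+00, -3.69944143e+01,
        1.76056096e-02,  8.12931452e-03, -2.45136357e-05]), 'position': array([ 0.17906854, -0.59842541,  0.23871807]), 'tool_rot': array([-1.4870871 ,  1.56958386,  1.94532602]), 'force': array([ 0.39854361, -1.32117167, -0.28069937]), 'moment': array([-0.00611893, -0.03659077,  0.0065526 ]), 'grip_width': 0.08543706442128621}
['IKError', 'tip_extent'] 0.008
side {'fx': 519.1640338148171, 'fy': 519.1640338148171, 'cx': 286.99377152833864, 'cy': 205.76475215604168, 'dist_coeffs': array([-0.01567759,  0.        ,  0.        ,  0.        ,  0.        ]), 'origin': array([0.26109728, 1.37468849, 1.42314808]), 'attitude': array([-2.33667006,  0.01501906, -2.92362683])}
top {'fx': 410.66032029389385, 'fy': 410.66032029389385, 'cx': 279.48856340105715, 'cy': 208.36930092666702, 'dist_coeffs': array([-0.00734503,  0.        ,  0.        ,  0.        ,  0.        ]), 'origin': array([0.26137541, 0.0049631 , 1.47592317]), 'attitude': array([-2.91864513e+00, -2.47394198e-03, -1.55346210e+00])}
wrist {'fx': 372.76200782374343, 'fy': 372.76200782374343, 'cx': 279.40153240838526, 'cy': 207.21860493525926, 'dist_coeffs': array([-0.0157347,  0.       ,  0.       ,  0.       ,  0.       ]), 'origin': array([ 0.2555946 , -0.57706556,  0.37207717]), 'attitude': array([ 2.82780671e+00,  2.36372408e-03, -1.28015239e+00])}
```

View pics/top0.png

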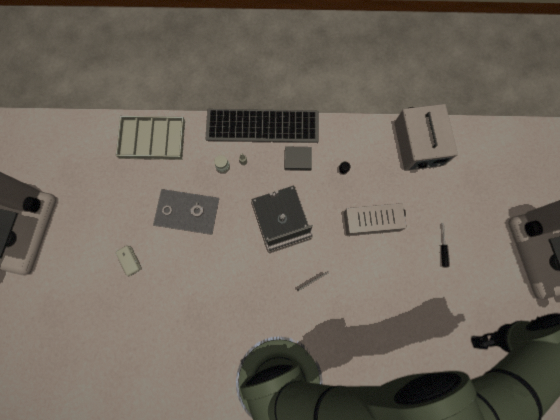

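View pics/side0.png

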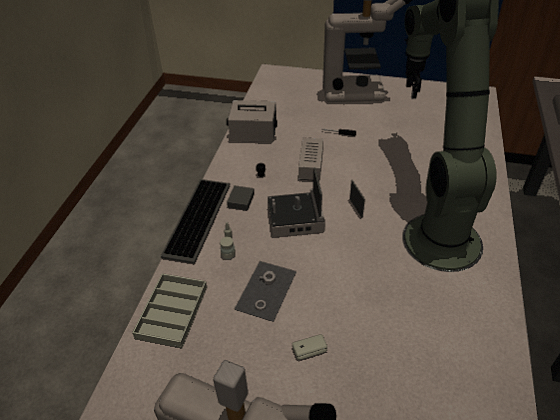

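View pics/wrist0.png

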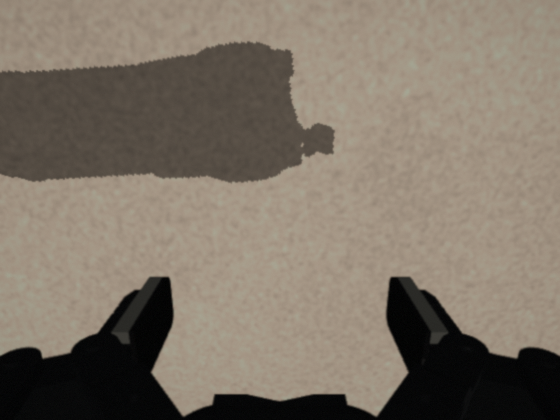

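```bash
cat > h.py <<'E'
import numpy as np, cv2, json
from scipy.spatial.transform import Rotation as R
from workcell import sensors, imaging, order, bot
def rot(a): return R.from_euler('xyz',a).as_matrix()
def cam(i): return dict(K=np.array([[i['fx'],0,i['cx']],[0,i['fy'],i['cy']],[0,0,1]]),d=np.array(i['dist_coeffs']),o=np.array(i['origin']),A=rot(i['attitude']))
def ray(c,uv):
    p=cv2.undistortPoints(np.array(uv,float).reshape(-1,1,2),c['K'],c['d']).reshape(-1,2)
    return np.c_[p,np.ones(len(p))]@c['A'].T
def onz(c,uv,z):
    d=ray(c,uv); return c['o']+d*((z-c['o'][2])/d[:,2])[:,None]
def proj(c,P):
    P=np.atleast_2d(P); r=c['A'].T; t=-r@c['o']
    return cv2.projectPoints(P.astype(float),cv2.Rodrigues(r)[0],t,c['K'],c['d'])[0].reshape(-1,2)
def tri(c1,uv1,c2,uv2):
    d1=ray(c1,uv1)[0];d2=ray(c2,uv2)[0];d1/=np.linalg.norm(d1);d2/=np.linalg.norm(d2)
    s=np.linalg.lstsq(np.c_[d1,-d2],c2['o']-c1['o'],rcond=None)[0]
    a=c1['o']+s[0]*d1;b=c2['o']+s[1]*d2
    return (a+b)/2,np.linalg.norm(a-b)
def shot(name,tag,crop=None,k=1,gain=1.0):
    c=cam(imaging.camera_info(name)); im=imaging.grab_frame(name)[:,:,::-1].copy()
    np.savez(f'pics/{tag}.npz',im=im,**c)
    return c,im
def load(tag):
    z=np.load(f'pics/{tag}.npz'); return {k:z[k] for k in('K','d','o','A')},z['im']
def crop(im,tag,x0,y0,x1,y1,k=4,gain=1.5):
    a=np.clip(im[y0:y1,x0:x1].astype(float)*gain,0,255).astype(np.uint8)
    cv2.imwrite(f'pics/{tag}.png',cv2.resize(a,None,fx=k,fy=k,interpolation=cv2.INTER_CUBIC))
E
python3 - <<'E'
from h import *
for n in("side","top"):
    c=cam(imaging.camera_info(n)); im=cv2.imread(f"pics/{n}0.png"); np.savez(f'pics/{n}0.npz',im=im,**c)
_,t=load('top0'); _,s=load('side0')
crop(t,'topc',230,170,420,300,4,1.6)
crop(s,'sidec',230,130,380,310,4,1.6)
E
```

```text
(no output)
```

View pics/topc.png

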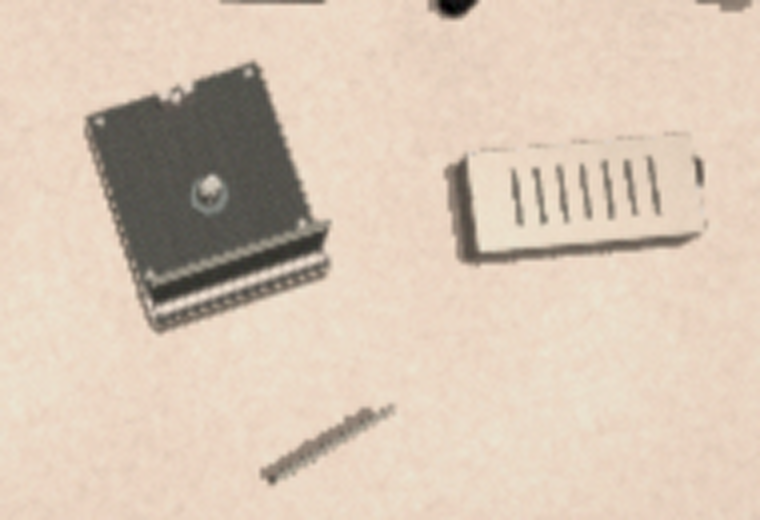

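View pics/sidec.png

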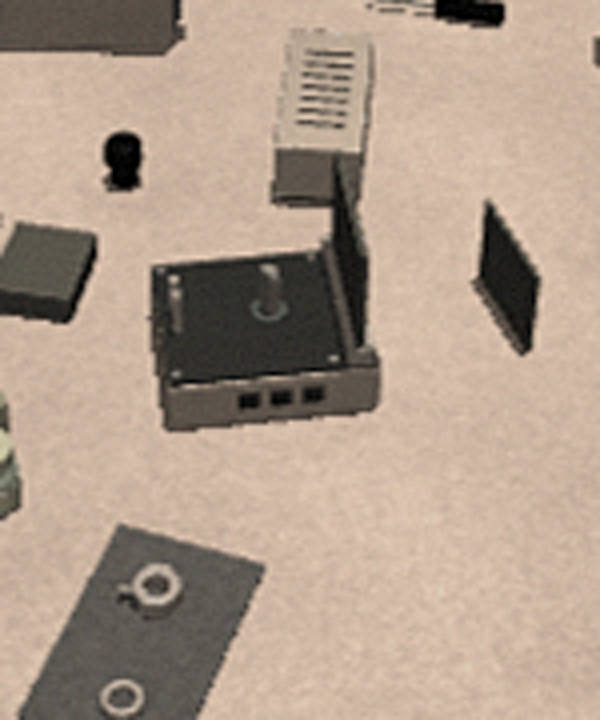

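Run:
```python
from h import *
np.set_printoptions(precision=4,suppress=True)
t,_=load('top0'); s,_=load('side0')
P=lambda x,y:(230+x/4,170+y/4)
Q=lambda x,y:(230+x/4,130+y/4)
for n,p,z in [('shoulder',(210,195),.065),('notch',(178,97),.1),('FL',(85,118),.06),('FR',(257,63),.06),('plL',(150,275),.19),('plR',(328,225),.19),
 ('sup farL',(468,153),.075),('sup farR',(690,135),.075),('nearR',(702,233),.075),('nearL',(478,255),.075)]:
    print(n,onz(t,[P(*p)],z)[0])
print('side');
for n,p,z in [('shoulder',(269,308),.065),('cornerFL',(165,385),.06),('FR',(153,265),.06),('collar',(157,585),.024),('screw',(127,592),.014),('spare',(122,697),.014),('mat a',(120,525),.004),('mat b',(265,565),.004),('sup',(290,30),.075),('sup2',(372,38),.075),('sup3',(362,150),.075),('sup4',(275,148),.075)]:
    print(n,onz(s,[Q(*p)],z)[0])
print('tri spindle top',tri(t,[P(210,182)],s,[Q(268,270)]), 'plateR top',tri(t,[P(328,225)],s,[Q(337,155)]),'plateL top',tri(t,[P(150,275)],s,[Q(365,258)]))
print(rot(sensors.observe()['tool_rot']))
i=cam(imaging.camera_info('wrist'));T=rot(sensors.observe()['tool_rot']);p=sensors.observe()['position']
print('cam in tool',T.T@(i['o']-p)); print(T.T@i['A'])
```

```text
shoulder [ 0.5442 -0.0042  0.065 ]
notch [0.6231 0.0251 0.1   ]
FL [0.6129 0.1079 0.06  ]
FR [ 0.6664 -0.0444  0.06  ]
plL [0.4539 0.043  0.19  ]
plR [ 0.4965 -0.0976  0.19  ]
sup farL [ 0.5837 -0.2293  0.075 ]
sup farR [ 0.6034 -0.4246  0.075 ]
nearR [ 0.5162 -0.4308  0.075 ]
nearL [ 0.4935 -0.2362  0.075 ]
side
shoulder [ 0.5472 -0.0011  0.065 ]
cornerFL [0.6205 0.1116 0.06  ]
FR [ 0.6701 -0.0422  0.06  ]
collar [0.5806 0.3094 0.024 ]
screw [0.6062 0.3144 0.014 ]
spare [0.583  0.4203 0.014 ]
mat a [0.6335 0.2354 0.004 ]
mat b [0.4982 0.2535 0.004 ]
sup [ 0.6105 -0.4204  0.075 ]
sup2 [ 0.521  -0.4237  0.075 ]
sup3 [ 0.4994 -0.2355  0.075 ]
sup4 [ 0.5864 -0.2211  0.075 ]
tri spindle top (array([ 0.5474, -0.0037,  0.111 ]), np.float64(0.0023785502248078764)) plateR top (array([ 0.5004, -0.0984,  0.1795]), np.float64(0.004015036439403059)) plateL top (array([0.4531, 0.0431, 0.1866]), np.float64(0.002572650015624831))
[[-0.0003  0.2867 -0.958 ]
 [ 0.0008 -0.958  -0.2867]
 [-1.     -0.0008  0.0001]]
cam in tool [-0.1333  0.0013 -0.0795]
[[ 0.0014 -0.3086  0.9512]
 [ 1.      0.0003 -0.0014]
 [ 0.0002  0.9512  0.3086]]
```

>>> arm_command --commands '[{"dx": -3,"dy": -2,"dz": -2,"twist": -0.12},{"dx": -6,"dy": -5,"dz": -5,"twist": -0.24},{"dx": -10,"dy": -46.5,"dz": -46.4,"twist": -1.61},{"dx": -10,"dy": -46.5,"dz": -46.4,"twist": -1.61},{"dx": -10,"dy": -46.5,"dz": -46.4,"twist": -1.61},{"dx": -10,"dy": -46.5,"dz": -46.4,"twist": -1.61},{"dx": -10,"dy": -46.5,"dz": -46.4,"twist": -1.61},{"dx": -10,"dy": -46.5,"dz": -46.4,"twist": -1.61},{"dx": -10,"dy": -46.5,"dz": -46.4,"twist": -1.61},{"dx": -10,"dy": -46.5,"dz": -46.4,"twist": -1.61},{"dx": -10,"dy": -46.5,"dz": -46.4,"twist": -1.61},{"dx": -10,"dy": -46.5,"dz": -46.4,"twist": -1.61}]'

```text
clock: 1.15
position: [0.4058, -0.176, 0.3256]
tool_rot: [-2.961, 1.571, 1.967]
force: [1.5, -1.0, 0.0]
grip_width: 0.0851
```

```bash
cat >> h.py <<'E'
def yawy(T): return np.degrees(np.arctan2(T[1,1],T[0,1]))
def go(p,yaw=None):
    s=sensors.observe();T=rot(s['tool_rot']);d=T.T@(np.array(p)-s['position'])*100
    y=yawy(T); tw=0 if yaw is None else -np.radians((yaw-y+180)%360-180)
    print('clk %.2f pos'%s['clock'],s['position'].round(4),'yaw %.2f'%y,'w %.4f'%s['grip_width'],'F',s['force'].round(1),'q',s['qpos'].round(2))
    print('  d[cm]',d.round(2),'twist %.3f'%tw)
E
python3 - <<'E'
from h import *
go((0.49,-0.02,0.34),19)
E
```

```text
clk 1.15 pos [ 0.4058 -0.176   0.3256] yaw 12.37 w 0.0851 F [ 1.5 -1.   0. ] q [ 0.77  0.16 -0.56  1.92  0.1   1.09  0.39]
  d[cm] [ -1.44  11.57 -13.44] twist -0.116
```

>>> arm_command --commands '[{"dx": -0.7,"dy": 4,"dz": -4.5,"twist": -0.06},{"dx": -1.4,"dy": 7,"dz": -8,"twist": -0.116},{"dx": -1.4,"dy": 10,"dz": -11.5,"twist": -0.116},{"dx": -1.4,"dy": 11.6,"dz": -13.4,"twist": -0.116},{"dx": -1.4,"dy": 11.6,"dz": -13.4,"twist": -0.116},{"dx": -1.4,"dy": 11.6,"dz": -13.4,"twist": -0.116}]'

```text
clock: 1.65
position: [0.4914, -0.0165, 0.3396]
tool_rot: [2.739, 1.569, 1.506]
force: [-0.2, -0.0, 0.1]
grip_width: 0.0856
```

Run:
```python
from h import *
go((0.49,-0.02,0.34),19)
c,im=shot('wrist','w1'); crop(im,'w1',0,0,560,420,1.4,1.5)
```

```text
clk 1.65 pos [ 0.4914 -0.0165  0.3396] yaw 19.31 w 0.0856 F [-0.2 -0.   0.1] q [ 0.48  0.26 -0.69  1.78  0.18  1.16  0.07]
  d[cm] [-0.04 -0.25  0.29] twist 0.005
```

View pics/w1.png

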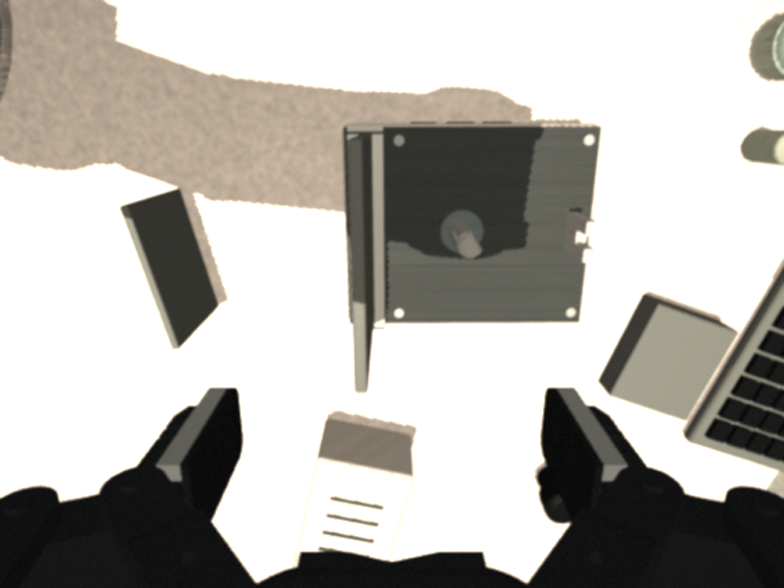

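Run:
```python
from h import *
c,im=load('w1'); crop(im,'w1a',235,80,435,285,3.9,2.2)
```

```text
(no output)
```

View pics/w1a.png

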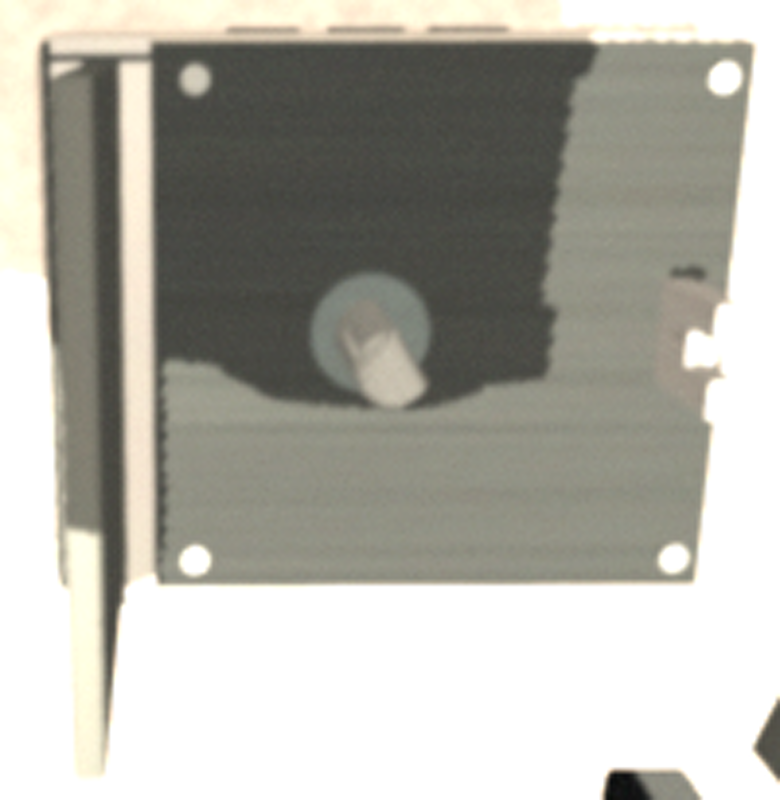

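Run:
```python
from h import *
np.set_printoptions(precision=4,suppress=True)
c,im=load('w1')
P=lambda x,y:(235+x/3.9,80+y/3.9)
f=lambda p,z:onz(c,[P(*p)],z)[0]
a=f((73,72),.19);b=f((91,775),.19);print('plate ends',a,b,np.linalg.norm(a-b),(a+b)/2,'normal yaw',np.degrees(np.arctan2(*(b-a)[:2]*[1,-1]))+0)
print('th',np.linalg.norm(f((78,775),.19)-f((104,775),.19)))
A,B=f((752,43),.06),f((693,581),.06); print('FL,FR',A,B,np.linalg.norm(A-B))
d=(B-A)/np.linalg.norm(B-A); print('drive yaw from front edge',np.degrees(np.arctan2(d[0],-d[1])))
sc=[f(p,.06) for p in((195,80),(725,77),(195,560),(673,558))]
for s in sc: print('scr',s)
x1=sc[1]-sc[0];x2=sc[3]-sc[2]; print([np.degrees(np.arctan2(v[1],v[0])) for v in(x1,x2)])
sh=f((371,331),.065);print('shoulder',sh)
print('notch', f((692,350),.095),f((720,333),.105),f((718,380),.105))
for yaw in (19,):
    pass
```

```text
plate ends [0.4509 0.0437 0.19  ] [ 0.5003 -0.095   0.19  ] 0.14719914873958365 [ 0.4756 -0.0257  0.19  ] normal yaw 19.631805515204206
th 0.005667386269599402
FL,FR [0.6159 0.1062 0.06  ] [ 0.6685 -0.0414  0.06  ] 0.15672762444871474
drive yaw from front edge 19.5984295879412
scr [0.4761 0.0467 0.06  ]
scr [0.6128 0.0957 0.06  ]
scr [ 0.5229 -0.0851  0.06  ]
scr [ 0.6595 -0.0367  0.06  ]
[np.float64(19.71591603661681), np.float64(19.53394158859247)]
shoulder [ 0.5462 -0.0015  0.065 ]
notch [0.6226 0.0263 0.095 ] [0.6234 0.0335 0.105 ] [0.6283 0.0222 0.105 ]
```

Run:
```python
from h import *
go((0.4755,-0.0262,0.168),19.6)
```

```text
clk 1.70 pos [ 0.4907 -0.0187  0.3394] yaw 19.19 w 0.0854 F [-0.3 -0.6 -0.6] q [ 0.48  0.26 -0.68  1.78  0.18  1.16  0.08]
  d[cm] [17.14 -1.68  0.23] twist -0.007
```

>>> arm_command --commands '[{"dx": 2,"dy": -1.0,"dz": 0.2,"twist": -0.007},{"dx": 5,"dy": -1.7,"dz": 0.2,"twist": -0.007},{"dx": 8,"dy": -1.7,"dz": 0.2,"twist": -0.007},{"dx": 11,"dy": -1.7,"dz": 0.2,"twist": -0.007},{"dx": 14,"dy": -1.7,"dz": 0.2,"twist": -0.007},{"dx": 16,"dy": -1.7,"dz": 0.2,"twist": -0.007},{"dx": 17.1,"dy": -1.7,"dz": 0.2,"twist": -0.007},{"dx": 17.1,"dy": -1.7,"dz": 0.2,"twist": -0.007},{"dx": 17.1,"dy": -1.7,"dz": 0.2,"twist": -0.007}]'

```text
clock: 2.45
position: [0.4752, -0.0265, 0.1688]
tool_rot: [-2.736, 1.57, 2.318]
force: [0.3, -0.1, 0.6]
grip_width: 0.0853
```

Run:
```python
from h import *
go((0.4755,-0.0262,0.168),19.6)
c,im=shot('wrist','w2'); crop(im,'w2',0,0,560,420,1.4,1.8)
```

```text
clk 2.45 pos [ 0.4752 -0.0265  0.1688] yaw 19.56 w 0.0853 F [ 0.3 -0.1  0.6] q [ 0.41  0.44 -0.61  2.03  0.36  0.78 -0.08]
  d[cm] [ 0.08  0.04 -0.02] twist -0.001
```

View pics/w2.png

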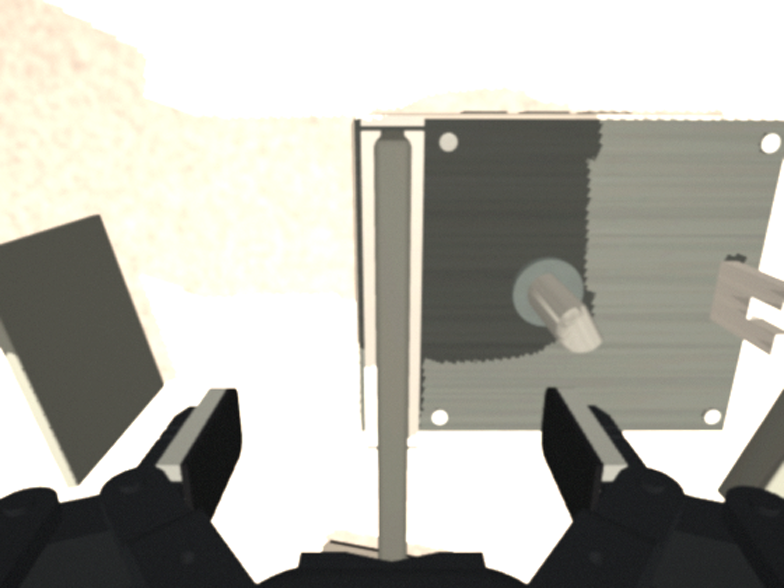

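>>> arm_command --commands '[{"dx": 0},{"dx": 0},{"dx": 0},{"dx": 0},{"dx": 0},{"dx": 0},{"dx": 0},{"dx": 0}]' --grip 1 --squeeze 50

```text
validation failed for argument at $.co...
```

>>> arm_command --commands '[{"dx": 0,"dy": 0,"dz": 0,"twist": 0},{"dx": 0,"dy": 0,"dz": 0,"twist": 0},{"dx": 0,"dy": 0,"dz": 0,"twist": 0},{"dx": 0,"dy": 0,"dz": 0,"twist": 0},{"dx": 0,"dy": 0,"dz": 0,"twist": 0},{"dx": 0,"dy": 0,"dz": 0,"twist": 0},{"dx": 0,"dy": 0,"dz": 0,"twist": 0},{"dx": 0,"dy": 0,"dz": 0,"twist": 0}]' --grip 1 --squeeze 50

```text
clock: 3.17
position: [0.4757, -0.0264, 0.1696]
tool_rot: [1.993, 1.57, 0.763]
force: [-1.1, 0.2, 5.4]
grip_width: 0.0071
```

>>> arm_command --commands '[{"dx": -0.5,"dy": 0,"dz": 0,"twist": 0},{"dx": -1.5,"dy": 0,"dz": 0,"twist": 0},{"dx": -3,"dy": 0,"dz": 0,"twist": 0},{"dx": -5,"dy": 0,"dz": 0,"twist": 0},{"dx": -7,"dy": 0,"dz": 0,"twist": 0},{"dx": -8,"dy": 0,"dz": 0,"twist": 0},{"dx": -8,"dy": 0,"dz": 0,"twist": 0}]'

```text
clock: 3.75
position: [0.4765, -0.0264, 0.2518]
tool_rot: [1.234, 1.567, 0.005]
force: [0.5, -0.3, -1.8]
grip_width: 0.007
```

Run:
```python
from h import *
n=np.array([-0.993,-0.116]);m=np.array([0.507,-0.332])
q=m+n*0.06
go((q[0],q[1],0.25),6.6)
c,im=shot('side','s3'); crop(im,'s3',230,130,380,280,4,1.8)
```

```text
clk 3.75 pos [ 0.4765 -0.0264  0.2518] yaw 19.54 w 0.0070 F [ 0.5 -0.3 -1.8] q [ 0.47  0.33 -0.67  1.94  0.25  0.95  0.03]
  d[cm] [  0.17 -13.2   28.48] twist 0.226
```

View pics/s3.png

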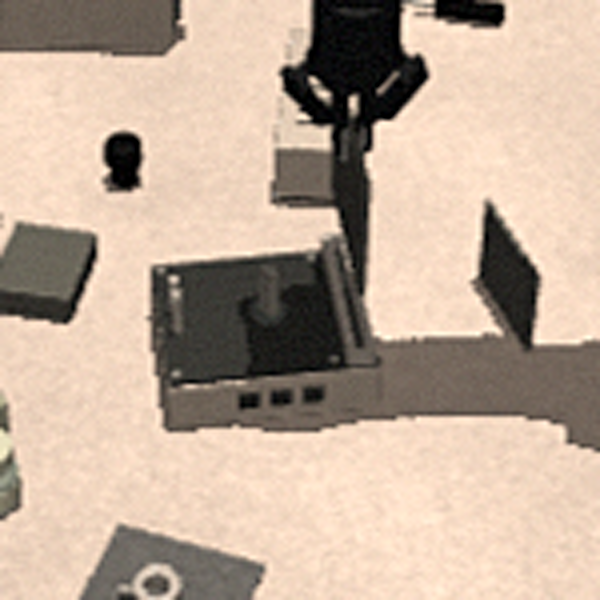

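>>> arm_command --commands '[{"dx": 0,"dy": -1,"dz": 2,"twist": 0.02},{"dx": 0,"dy": -2.5,"dz": 5,"twist": 0.05},{"dx": 0,"dy": -4,"dz": 8.5,"twist": 0.08},{"dx": 0.1,"dy": -5.6,"dz": 12,"twist": 0.11},{"dx": 0.1,"dy": -7.2,"dz": 15.5,"twist": 0.14},{"dx": 0.1,"dy": -8.8,"dz": 19,"twist": 0.17},{"dx": 0.2,"dy": -10.4,"dz": 22.5,"twist": 0.2},{"dx": 0.2,"dy": -12,"dz": 26,"twist": 0.226},{"dx": 0.2,"dy": -13.2,"dz": 28.5,"twist": 0.226},{"dx": 0.2,"dy": -13.2,"dz": 28.5,"twist": 0.226},{"dx": 0.2,"dy": -13.2,"dz": 28.5,"twist": 0.226}]'

```text
clock: 4.72
position: [0.4459, -0.3403, 0.2465]
tool_rot: [2.718, 1.569, 1.26]
force: [0.8, 0.7, -1.6]
grip_width: 0.0072
```

Run:
```python
from h import *
go((0.4474,-0.339,0.25),6.6)
c,im=shot('wrist','w4'); crop(im,'w4',0,0,560,420,1.4,1.5)
c,im=shot('top','t4'); crop(im,'t4',260,150,430,300,4,1.6)
```

```text
clk 4.72 pos [ 0.4459 -0.3403  0.2465] yaw 6.45 w 0.0072 F [ 0.8  0.7 -1.6] q [ 0.9   0.45 -0.49  1.75  0.24  1.01  0.44]
  d[cm] [-0.35  0.17 -0.12] twist -0.003
```

View pics/w4.png

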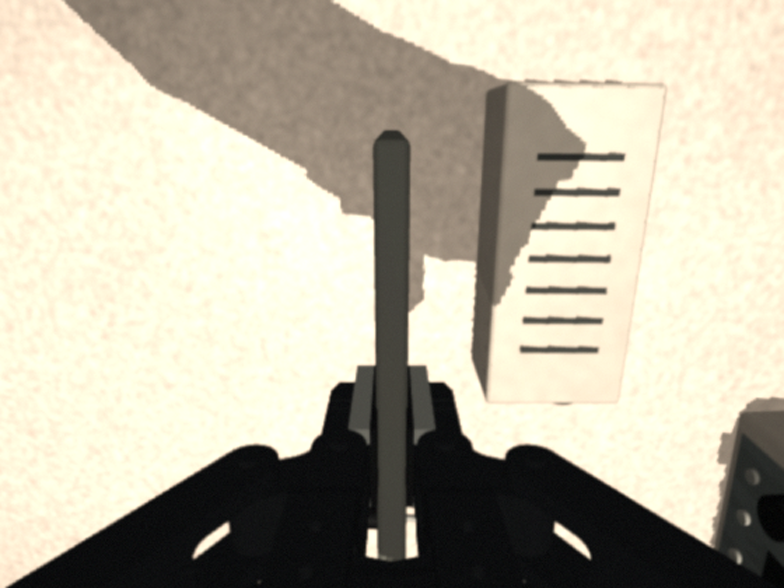

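View pics/t4.png

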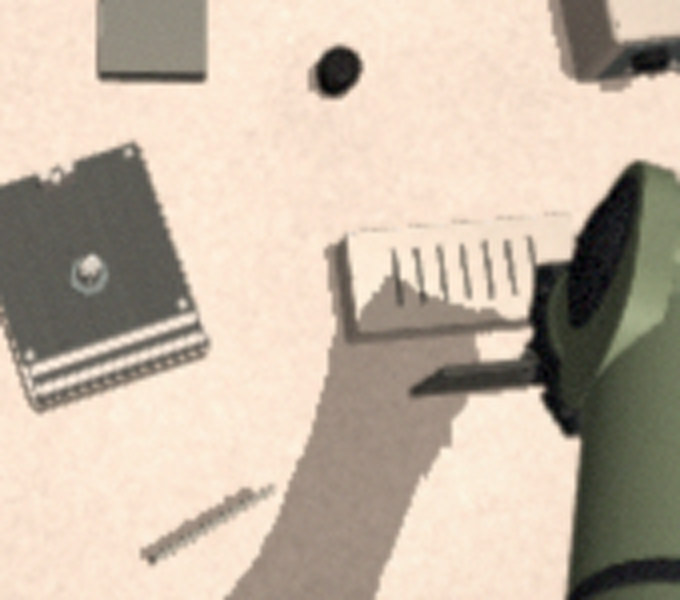

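Run:
```python
from h import *
np.set_printoptions(precision=4,suppress=True)
c,_=load('w4')
f=lambda x,y,z:onz(c,[(x/1.4,y/1.4)],z)[0]
a=f(508,84,.075);b=f(487,402,.075);e=f(666,87,.075);g=f(620,402,.075)
print(a,b,e,g,np.linalg.norm(a-b),np.linalg.norm(a-e),np.linalg.norm(b-g))
b0=f(488,92,0);b1=f(474,355,0);print('base',b0,b1)
d=(a-b)/np.linalg.norm(a-b); yaw=np.degrees(np.arctan2(-d[0],d[1]));print('yaw',yaw,'ctr',(a+b+e+g)/4)
m=(a+b)/2;y=np.radians(yaw);n=-np.array([np.cos(y),np.sin(y)]);print('face mid',m,n)
q=m[:2]+n*0.024
print('target',q);go((q[0],q[1],0.20),yaw)
# plate bottom
k=f(374,150,0.25-0.131+.19-.19)
```

```text
[ 0.4988 -0.2357  0.075 ] [ 0.5202 -0.4303  0.075 ] [ 0.5854 -0.2271  0.075 ] [ 0.6078 -0.4207  0.075 ] 0.19576531029918623 0.08702232934233746 0.08817531772772304
base [ 0.5011 -0.2356  0.    ] [ 0.523  -0.4309  0.    ]
yaw 6.274412377340072 ctr [ 0.553  -0.3285  0.075 ]
face mid [ 0.5095 -0.333   0.075 ] [-0.994  -0.1093]
target [ 0.4856 -0.3357]
clk 4.82 pos [ 0.4468 -0.3383  0.2472] yaw 6.64 w 0.0073 F [-0.5  0.5 -2.7] q [ 0.9   0.44 -0.49  1.75  0.24  1.01  0.44]
  d[cm] [4.73 3.88 0.19] twist 0.006
```

>>> arm_command --commands '[{"dx": 1,"dy": 0.8,"dz": 0.1,"twist": 0.006},{"dx": 2.5,"dy": 2.2,"dz": 0.2,"twist": 0.006},{"dx": 4.5,"dy": 3.4,"dz": 0.2,"twist": 0.006},{"dx": 7,"dy": 3.8,"dz": 0.2,"twist": 0.006},{"dx": 9.5,"dy": 3.8,"dz": 0.2,"twist": 0.006},{"dx": 11.5,"dy": 3.8,"dz": 0.2,"twist": 0.006},{"dx": 12.8,"dy": 3.8,"dz": 0.2,"twist": 0.006},{"dx": 13.3,"dy": 3.8,"dz": 0.2,"twist": 0.006},{"dx": 13.3,"dy": 3.8,"dz": 0.2,"twist": 0.006},{"dx": 13.3,"dy": 3.8,"dz": 0.2,"twist": 0.006}]'

```text
clock: 5.65
position: [0.4855, -0.3356, 0.1149]
tool_rot: [1.936, 1.569, 0.475]
force: [-0.5, 1.5, -1.4]
grip_width: 0.007
```

Run:
```python
from h import *
go((0.4846,-0.336,0.1096),6.4)
```

```text
clk 5.65 pos [ 0.4855 -0.3356  0.1149] yaw 6.32 w 0.0070 F [-0.5  1.5 -1.4] q [ 0.8   0.65 -0.42  1.78  0.36  0.78  0.31]
  d[cm] [ 0.53 -0.1   0.03] twist -0.001
```

Lower until contact.

>>> arm_command --commands '[{"dx": 0.15,"dy": -0.1,"dz": 0,"twist": 0},{"dx": 0.3,"dy": -0.1,"dz": 0,"twist": 0},{"dx": 0.45,"dy": -0.1,"dz": 0,"twist": 0},{"dx": 0.45,"dy": -0.1,"dz": 0,"twist": 0}]'

```text
clock: 5.98
position: [0.4846, -0.3357, 0.1106]
tool_rot: [1.77, 1.568, 0.31]
force: [0.4, 0.0, -1.7]
grip_width: 0.0073
```

>>> arm_command --commands '[{"dx": 0.1,"dy": 0,"dz": 0,"twist": 0},{"dx": 0.2,"dy": 0,"dz": 0,"twist": 0},{"dx": 0.25,"dy": 0,"dz": 0,"twist": 0}]'

```text
clock: 6.23
position: [0.4854, -0.3359, 0.1096]
tool_rot: [1.375, 1.567, -0.086]
force: [-6.2, 5.5, 31.5]
grip_width: 0.007
```

>>> arm_command --commands '[{"dx": -0.1,"dy": 0,"dz": 0,"twist": 0},{"dx": -0.1,"dy": 0,"dz": 0,"twist": 0},{"dx": -0.1,"dy": 0,"dz": 0,"twist": 0},{"dx": -0.1,"dy": 0,"dz": 0,"twist": 0}]' --grip 0.42

```text
clock: 6.57
position: [0.4853, -0.3359, 0.1105]
tool_rot: [1.379, 1.567, -0.081]
force: [-0.1, -0.3, 0.2]
grip_width: 0.0247
```

Run:
```python
from h import *
go((0.4846,-0.336,0.1096),6.4)
c,im=shot('wrist','w5'); crop(im,'w5',0,0,560,420,1.4,1.5)
c,im=shot('side','s5'); crop(im,'s5',270,110,370,210,6,1.6)
```

```text
clk 6.57 pos [ 0.4853 -0.3359  0.1105] yaw 6.31 w 0.0247 F [-0.1 -0.3  0.2] q [ 0.8   0.66 -0.42  1.78  0.36  0.77  0.3 ]
  d[cm] [ 0.09 -0.07 -0.  ] twist -0.002
```

View pics/w5.png

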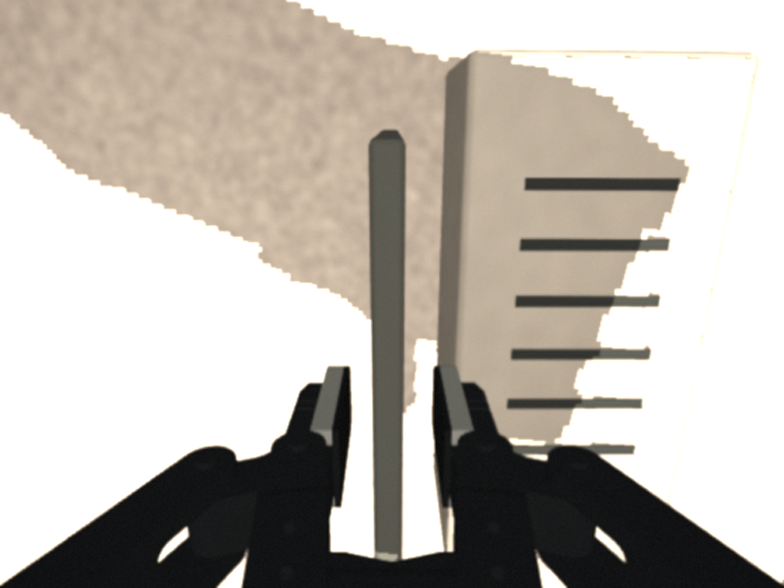

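View pics/s5.png

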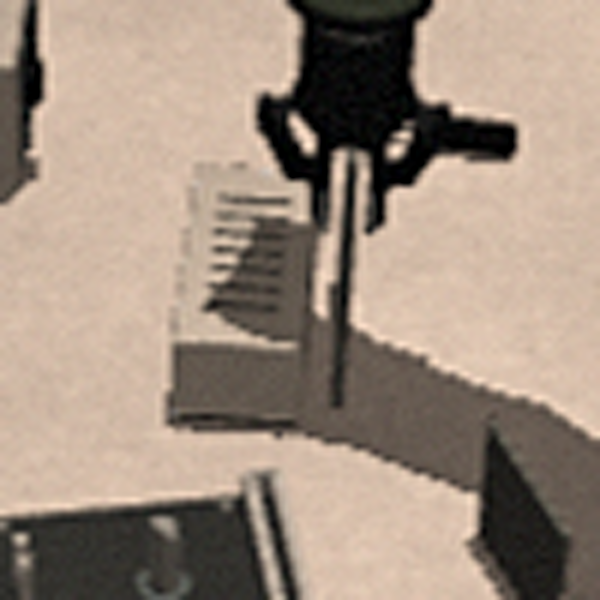

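>>> arm_command --commands '[{"dx": 0,"dy": 0.3,"dz": 0,"twist": 0},{"dx": 0,"dy": 0.6,"dz": 0,"twist": 0},{"dx": 0,"dy": 0.9,"dz": 0,"twist": 0},{"dx": 0,"dy": 1.2,"dz": 0,"twist": 0},{"dx": 0,"dy": 1.5,"dz": 0,"twist": 0},{"dx": 0,"dy": 1.7,"dz": 0,"twist": 0},{"dx": 0,"dy": 1.9,"dz": 0,"twist": 0},{"dx": 0,"dy": 2.1,"dz": 0,"twist": 0},{"dx": 0,"dy": 2.3,"dz": 0,"twist": 0},{"dx": 0,"dy": 2.5,"dz": 0,"twist": 0},{"dx": 0,"dy": 2.7,"dz": 0,"twist": 0},{"dx": 0,"dy": 2.9,"dz": 0,"twist": 0}]'

```text
clock: 7.67
position: [0.5143, -0.3327, 0.1105]
tool_rot: [1.412, 1.567, -0.049]
force: [-0.7, 0.1, 0.3]
grip_width: 0.0249
```

Run:
```python
from h import *
go((0.4846,-0.336,0.1096),6.4)
c,im=shot('wrist','w6'); crop(im,'w6',0,0,560,420,1.4,1.5)
c,im=shot('side','s6'); crop(im,'s6',270,110,370,210,6,1.6)
```

```text
clk 7.67 pos [ 0.5143 -0.3327  0.1105] yaw 6.30 w 0.0249 F [-0.7  0.1  0.3] q [ 0.76  0.69 -0.42  1.72  0.36  0.81  0.28]
  d[cm] [ 0.08 -2.99  0.  ] twist -0.002
```

View pics/w6.png

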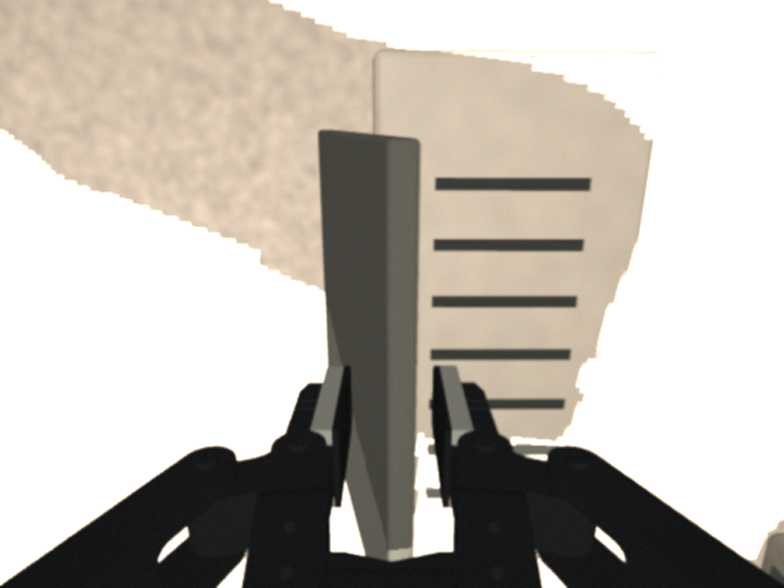

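View pics/s6.png

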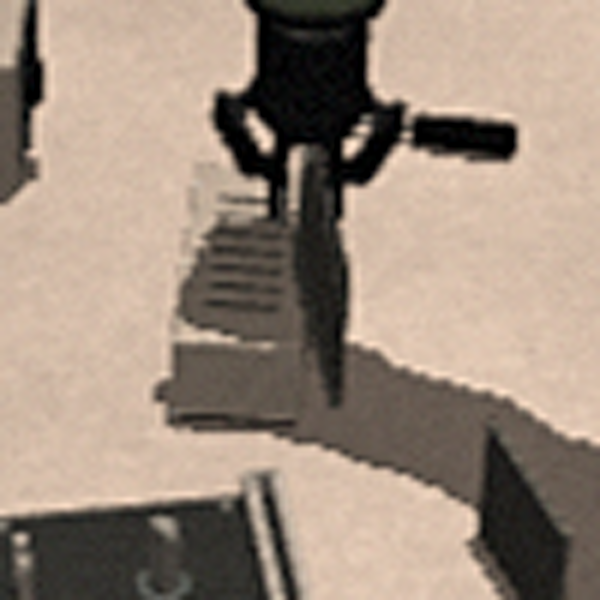

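>>> arm_command --commands '[{"dx": 0,"dy": 0.1,"dz": 0,"twist": 0},{"dx": 0,"dy": 0.1,"dz": 0,"twist": 0},{"dx": -0.5,"dy": 0.1,"dz": 0,"twist": 0},{"dx": -2,"dy": 0.1,"dz": 0,"twist": 0},{"dx": -4.5,"dy": 0.1,"dz": 0,"twist": 0},{"dx": -8,"dy": 0.1,"dz": 0,"twist": 0},{"dx": -11.5,"dy": 0.1,"dz": 0,"twist": 0},{"dx": -14,"dy": 0.1,"dz": 0,"twist": 0},{"dx": -16,"dy": 0,"dz": 0,"twist": 0},{"dx": -17,"dy": 0,"dz": 0,"twist": 0}]' --grip 0.1

```text
clock: 8.6
position: [0.5142, -0.3329, 0.2837]
tool_rot: [1.163, 1.564, -0.298]
force: [-0.8, 0.5, -0.4]
grip_width: 0.0381
```

Run:
```python
from h import *
go((0.53,0.05,0.30),25)
c,im=shot('wrist','w7'); crop(im,'w7',0,0,560,420,1.4,1.5)
c,im=shot('side','s7'); crop(im,'s7',270,110,370,210,6,1.6)
```

```text
clk 8.60 pos [ 0.5142 -0.3329  0.2837] yaw 6.31 w 0.0381 F [-0.8  0.5 -0.4] q [ 0.81  0.49 -0.48  1.57  0.24  1.13  0.38]
  d[cm] [ -1.7    5.79 -37.88] twist -0.326
```

View pics/w7.png

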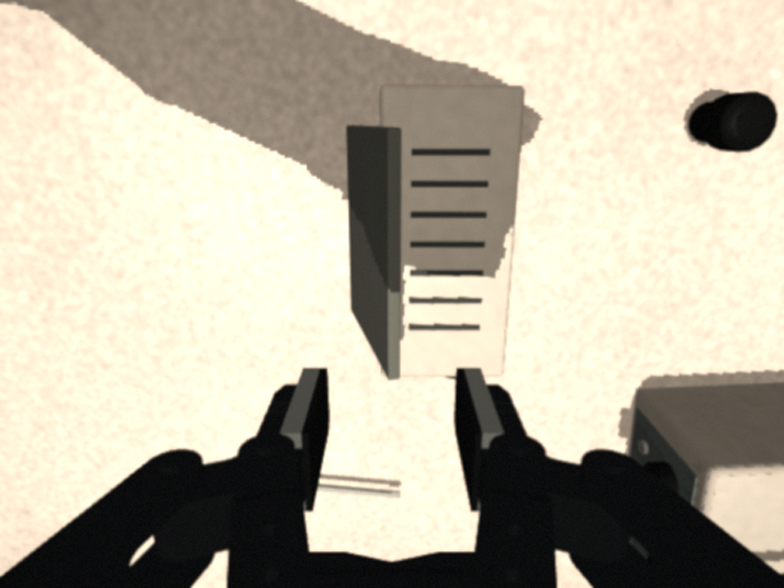

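View pics/s7.png

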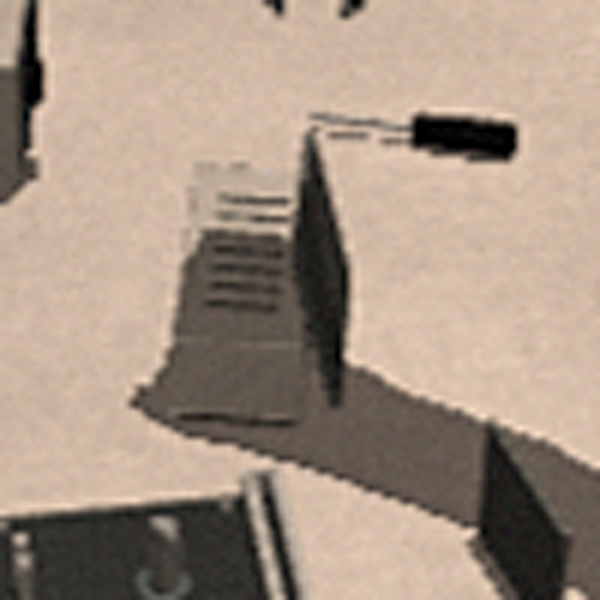

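Run:
```python
from h import *
go((0.546,-0.0015,0.25),60)
```

```text
clk 8.70 pos [ 0.5142 -0.3329  0.2821] yaw 6.31 w 0.0386 F [-0.3  0.4 -0.7] q [ 0.81  0.49 -0.48  1.57  0.24  1.13  0.38]
  d[cm] [  3.18   6.78 -32.59] twist -0.937
```

>>> arm_command --commands '[{"dx": 0,"dy": 0.4,"dz": -2,"twist": -0.08},{"dx": 0,"dy": 1.1,"dz": -5,"twist": -0.18},{"dx": 0,"dy": 1.9,"dz": -9,"twist": -0.3},{"dx": 0.5,"dy": 2.7,"dz": -13,"twist": -0.42},{"dx": 1,"dy": 3.5,"dz": -17,"twist": -0.54},{"dx": 1.5,"dy": 4.4,"dz": -21,"twist": -0.66},{"dx": 2,"dy": 5.2,"dz": -25,"twist": -0.78},{"dx": 2.5,"dy": 6,"dz": -29,"twist": -0.89},{"dx": 3.2,"dy": 6.8,"dz": -32,"twist": -0.937},{"dx": 3.2,"dy": 6.8,"dz": -32.6,"twist": -0.937},{"dx": 3.2,"dy": 6.8,"dz": -32.6,"twist": -0.937},{"dx": 3.2,"dy": 6.8,"dz": -32.6,"twist": -0.937}]'

```text
clock: 9.7
position: [0.5458, -0.002, 0.2489]
tool_rot: [0.137, 1.566, -0.387]
force: [0.4, -0.7, 0.1]
grip_width: 0.0382
```

Run:
```python
from h import *
go((0.546,-0.0015,0.25),60)
c,im=shot('wrist','w8'); crop(im,'w8',0,0,560,420,1.4,1.5); crop(im,'w8a',200,120,360,280,4,2.2)
print(proj(c,[[.5462,-.0015,.065],[.5462,-.0015,.115]]))
```

```text
clk 9.70 pos [ 0.5458 -0.002   0.2489] yaw 59.97 w 0.0382 F [ 0.4 -0.7  0.1] q [ 0.45  0.47 -0.77  1.78  0.38  1.04  0.59]
  d[cm] [-0.11  0.05 -0.  ] twist -0.001
[[280.41223402 179.68248286]
 [280.68030782 195.88050381]]
```

View pics/w8.png

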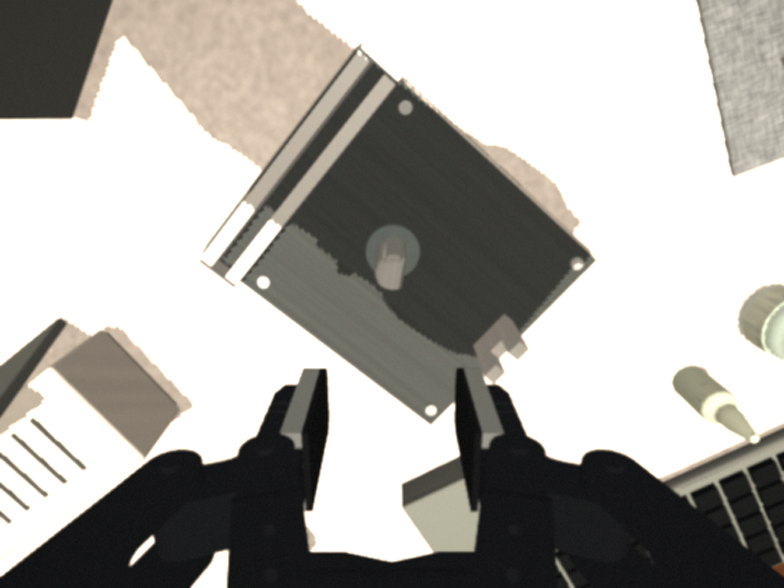

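View pics/w8a.png

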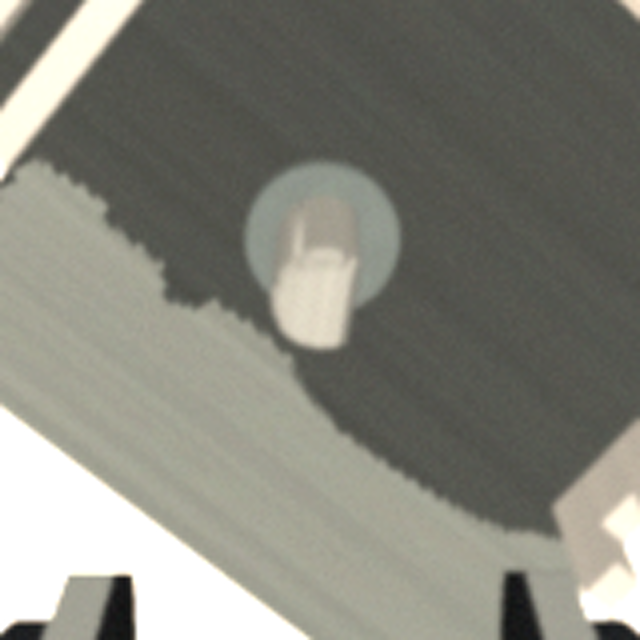

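>>> arm_command --commands '[{"dx": 2,"dy": 0,"dz": 0,"twist": 0},{"dx": 5,"dy": 0,"dz": 0,"twist": 0},{"dx": 8,"dy": 0,"dz": 0,"twist": 0},{"dx": 9.5,"dy": 0,"dz": 0,"twist": 0},{"dx": 9.5,"dy": 0,"dz": 0,"twist": 0}]'

```text
clock: 10.17
position: [0.5448, -0.0049, 0.1511]
tool_rot: [-0.966, 1.568, -1.494]
force: [-0.5, -0.2, 1.1]
grip_width: 0.0382
```

Run:
```python
from h import *
go((0.546,-0.0015,0.15),60)
c,im=shot('wrist','w9'); crop(im,'w9a',230,160,330,260,7,2.0)
print(proj(c,[[.5462,-.0015,.065],[.5462,-.0015,.115]]))
```

```text
clk 10.17 pos [ 0.5448 -0.0049  0.1511] yaw 59.75 w 0.0382 F [-0.5 -0.2  1.1] q [ 0.4   0.59 -0.7   1.87  0.5   0.86  0.5 ]
  d[cm] [ 0.1   0.36 -0.07] twist -0.004
[[286.29731424 217.06296622]
 [287.93660634 250.69374977]]
```

View pics/w9a.png

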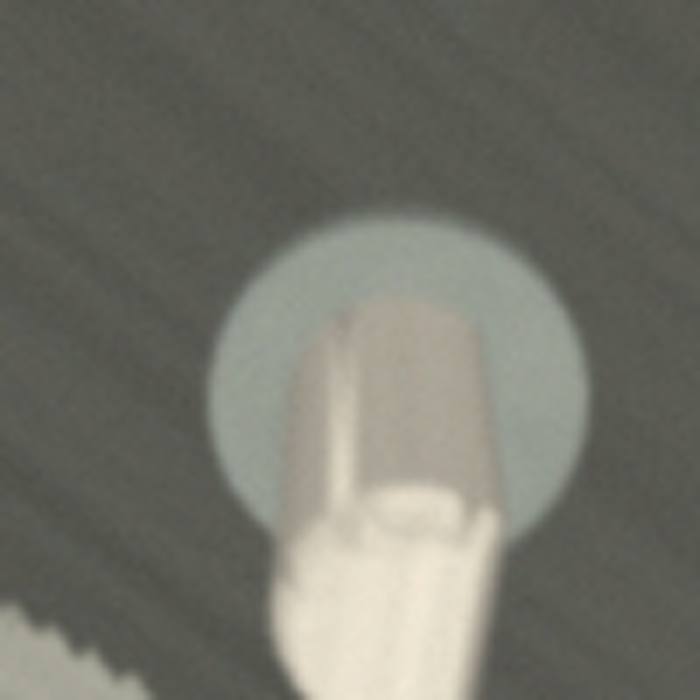

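Run:
```python
from h import *
c,im=load('w9'); crop(im,'w9b',240,190,340,290,7,1.3)
P=lambda x,y:(240+x/7,190+y/7)
```

```text
(no output)
```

View pics/w9b.png

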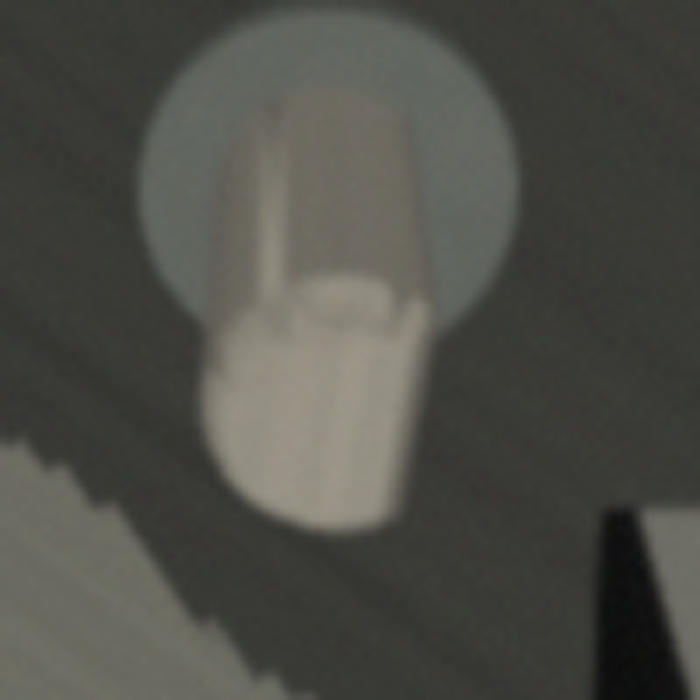

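Run:
```python
from h import *
c,im=load('w9')
P=lambda x,y:(240+x/7,190+y/7)
a,b=onz(c,[P(435,300),P(395,520)],.115)
d=b-a;print(a,b,np.linalg.norm(d),'normal yaw',np.degrees(np.arctan2(d[0],-d[1])),np.degrees(np.arctan2(-d[0],d[1])))
for p in [(320,410),]: print(onz(c,[P(*p)],.115))
# shoulder ellipse: left 138,right 519, top 8
print(onz(c,[P(328,190)],.065), onz(c,[P(138,190),P(519,190),P(328,8)],.065))
```

```text
[0.54143685 0.00922985 0.115     ] [ 0.5548233  -0.00152961  0.115     ] 0.017174489963017295 normal yaw 51.209171934171984 -128.790828065828
[[ 0.5446495  -0.00187898  0.115     ]]
[[ 0.5464216  -0.00122471  0.065     ]] [[ 0.53789715 -0.01585237  0.065     ]
 [ 0.55499132  0.01347845  0.065     ]
 [ 0.5318472   0.00715803  0.065     ]]
```

Run:
```python
from h import *
go((0.5443,-0.0028,0.086),51)
```

```text
clk 10.22 pos [ 0.5457 -0.0044  0.1531] yaw 59.77 w 0.0385 F [ 0.3 -0.5 -0.1] q [ 0.4   0.59 -0.7   1.87  0.5   0.86  0.5 ]
  d[cm] [ 6.71  0.08 -0.22] twist 0.153
```

>>> arm_command --commands '[{"dx": 0.5,"dy": 0.1,"dz": -0.2,"twist": 0.08},{"dx": 1.2,"dy": 0.1,"dz": -0.2,"twist": 0.153},{"dx": 2.5,"dy": 0.1,"dz": -0.2,"twist": 0.153},{"dx": 4,"dy": 0.1,"dz": -0.2,"twist": 0.153},{"dx": 5.5,"dy": 0.1,"dz": -0.2,"twist": 0.153},{"dx": 6.5,"dy": 0.1,"dz": -0.2,"twist": 0.153},{"dx": 6.7,"dy": 0.1,"dz": -0.2,"twist": 0.153},{"dx": 6.7,"dy": 0.1,"dz": -0.2,"twist": 0.153}]'

```text
clock: 10.88
position: [0.5446, -0.0028, 0.0859]
tool_rot: [-0.185, 1.568, -0.865]
force: [0.3, 0.3, 0.9]
grip_width: 0.0387
```

Run:
```python
from h import *
go((0.5443,-0.0028,0.086),51)
c,im=shot('wrist','w10'); crop(im,'w10',130,100,430,420,2,1.8)
```

```text
clk 10.88 pos [ 0.5446 -0.0028  0.0859] yaw 51.05 w 0.0387 F [0.3 0.3 0.9] q [ 0.32  0.68 -0.59  1.91  0.56  0.73  0.29]
  d[cm] [-0.01 -0.02 -0.03] twist 0.001
```

View pics/w10.png

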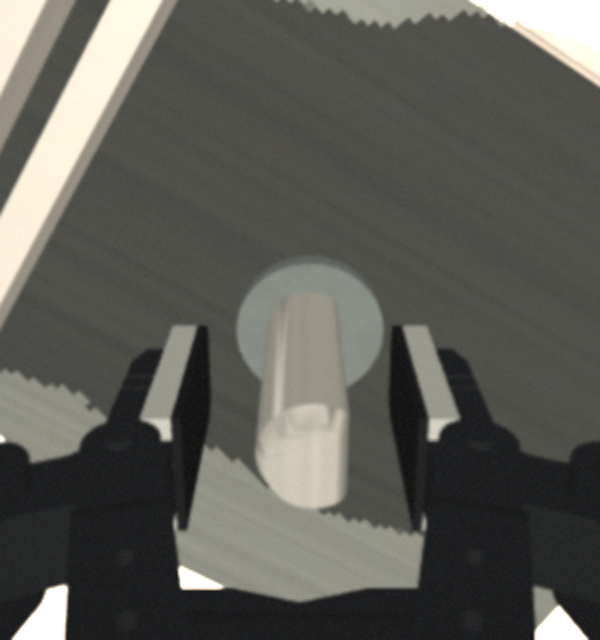

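>>> arm_command --commands '[{"dx": 0,"dy": 0,"dz": 0,"twist": 0},{"dx": 0,"dy": 0,"dz": 0,"twist": 0},{"dx": 0,"dy": 0,"dz": 0,"twist": 0},{"dx": 0,"dy": 0,"dz": 0,"twist": 0},{"dx": 0,"dy": 0,"dz": 0,"twist": 0}]' --grip 1 --squeeze 25

```text
clock: 11.35
position: [0.5454, -0.0029, 0.0874]
tool_rot: [0.096, 1.566, -0.584]
force: [-0.9, -1.4, 6.8]
grip_width: 0.0157
```

Run:
```python
from h import *
go((0.5443,-0.0028,0.086),51); print(sensors.observe()['moment'])
```

```text
clk 11.35 pos [ 0.5454 -0.0029  0.0874] yaw 51.04 w 0.0157 F [-0.9 -1.4  6.8] q [ 0.32  0.67 -0.59  1.91  0.56  0.73  0.29]
  d[cm] [ 0.14 -0.06 -0.09] twist 0.001
[-0.15117667  0.33830649 -0.0586741 ]
```

>>> arm_command --commands '[{"dx": 0,"dy": 0,"dz": 0,"twist": 0.06},{"dx": 0,"dy": 0,"dz": 0,"twist": 0.12},{"dx": 0,"dy": 0,"dz": 0,"twist": 0.18},{"dx": 0,"dy": 0.01,"dz": -0.04,"twist": 0.24},{"dx": 0,"dy": 0.01,"dz": -0.05,"twist": 0.3},{"dx": 0,"dy": 0.02,"dz": -0.06,"twist": 0.36},{"dx": 0,"dy": 0.02,"dz": -0.07,"twist": 0.42},{"dx": 0,"dy": 0.02,"dz": -0.08,"twist": 0.48},{"dx": 0,"dy": 0.03,"dz": -0.09,"twist": 0.53},{"dx": 0,"dy": 0.03,"dz": -0.1,"twist": 0.546},{"dx": 0,"dy": 0.03,"dz": -0.1,"twist": 0.546},{"dx": 0,"dy": 0.03,"dz": -0.1,"twist": 0.546}]'

```text
clock: 12.35
position: [0.5444, -0.0023, 0.0874]
tool_rot: [0.453, 1.566, -0.772]
force: [-3.8, -3.0, -2.6]
grip_width: 0.016
```

Run:
```python
from h import *
go((0.5448,-0.002,0.086),19.7); print(sensors.observe()['moment'])
c,im=shot('wrist','w11'); crop(im,'w11',180,120,460,420,2,1.8)
```

```text
clk 12.35 pos [ 0.5444 -0.0023  0.0874] yaw 19.84 w 0.0160 F [-3.8 -3.  -2.6] q [ 0.22  0.64 -0.46  1.92  0.44  0.68 -0.16]
  d[cm] [ 0.14  0.05 -0.02] twist 0.002
[-0.59959002  1.06213431 -0.05201783]
```

View pics/w11.png

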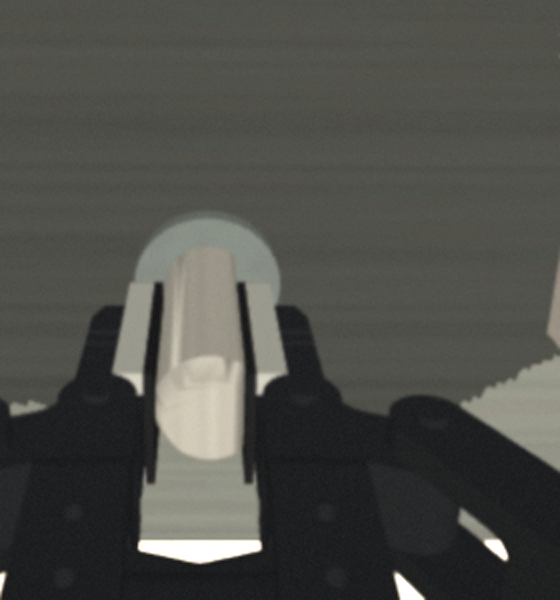

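>>> arm_command --commands '[{"dx": 0,"dy": 0,"dz": 0,"twist": 0},{"dx": 0,"dy": 0,"dz": 0,"twist": 0},{"dx": 0,"dy": 0,"dz": 0,"twist": 0},{"dx": -1,"dy": 0,"dz": 0,"twist": 0},{"dx": -3,"dy": 0,"dz": 0,"twist": 0},{"dx": -6,"dy": 0,"dz": 0,"twist": 0},{"dx": -9,"dy": 0,"dz": 0,"twist": 0},{"dx": -12,"dy": 0,"dz": 0,"twist": 0},{"dx": -13,"dy": 0,"dz": 0,"twist": 0}]' --grip 0.1

```text
clock: 13.15
position: [0.5453, -0.0014, 0.2222]
tool_rot: [0.91, 1.562, -0.315]
force: [1.5, -0.1, 0.3]
grip_width: 0.0383
```

Run:
```python
from h import *
go((0.565,0.295,0.23),101)
c,im=shot('wrist','w12'); crop(im,'w12',200,120,360,280,4.5,1.8)
```

```text
clk 13.15 pos [ 0.5453 -0.0014  0.2222] yaw 19.86 w 0.0383 F [ 1.5 -0.1  0.3] q [ 0.3   0.46 -0.56  1.82  0.3   0.94 -0.03]
  d[cm] [ -0.85  11.92 -27.21] twist -1.416
```

View pics/w12.png

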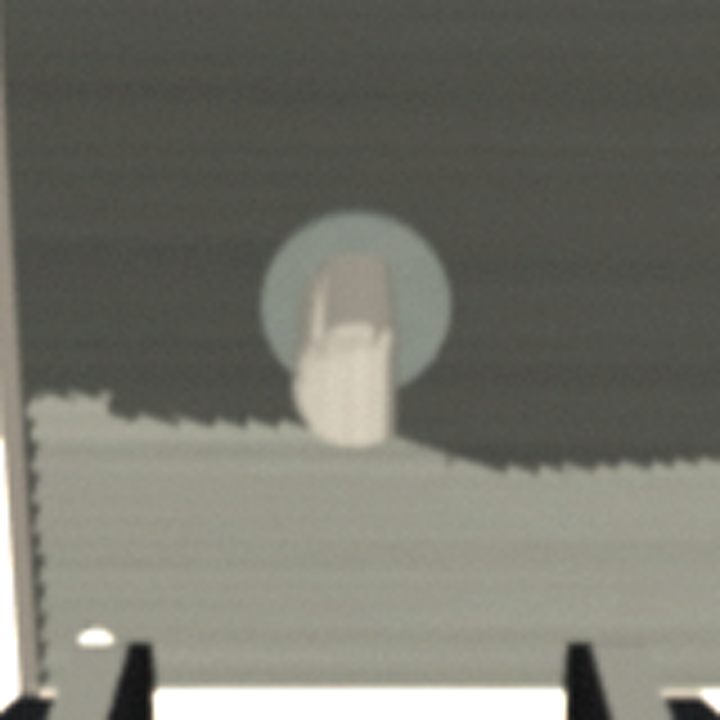

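>>> arm_command --commands '[{"dx": 0,"dy": 0.5,"dz": -1.5,"twist": -0.08},{"dx": -0.3,"dy": 1.5,"dz": -4,"twist": -0.19},{"dx": -0.6,"dy": 3,"dz": -7,"twist": -0.31},{"dx": -0.8,"dy": 4.5,"dz": -10.5,"twist": -0.43},{"dx": -0.8,"dy": 6,"dz": -14,"twist": -0.55},{"dx": -0.8,"dy": 7.5,"dz": -17.5,"twist": -0.67},{"dx": -0.8,"dy": 9,"dz": -20.5,"twist": -0.79},{"dx": -0.8,"dy": 10.5,"dz": -24,"twist": -0.91},{"dx": -0.8,"dy": 11.5,"dz": -26,"twist": -1.03},{"dx": -0.8,"dy": 11.9,"dz": -27,"twist": -1.15},{"dx": -0.8,"dy": 11.9,"dz": -27.2,"twist": -1.27},{"dx": -0.8,"dy": 11.9,"dz": -27.2,"twist": -1.39}]' --grip -1

```text
clock: 14.2
position: [0.5645, 0.2962, 0.2293]
tool_rot: [-0.444, 1.562, -0.271]
force: [0.0, 0.2, -0.2]
grip_width: 0.0853
```

Run:
```python
from h import *
go((0.565,0.295,0.23),101)
c,im=shot('wrist','w13'); crop(im,'w13',0,0,560,420,1.4,1.5)
```

```text
clk 14.20 pos [0.5645 0.2962 0.2293] yaw 99.94 w 0.0853 F [ 0.   0.2 -0.2] q [-0.04  0.68 -0.87  1.55  0.56  1.17  0.72]
  d[cm] [-0.07 -0.13  0.03] twist -0.018
```

View pics/w13.png

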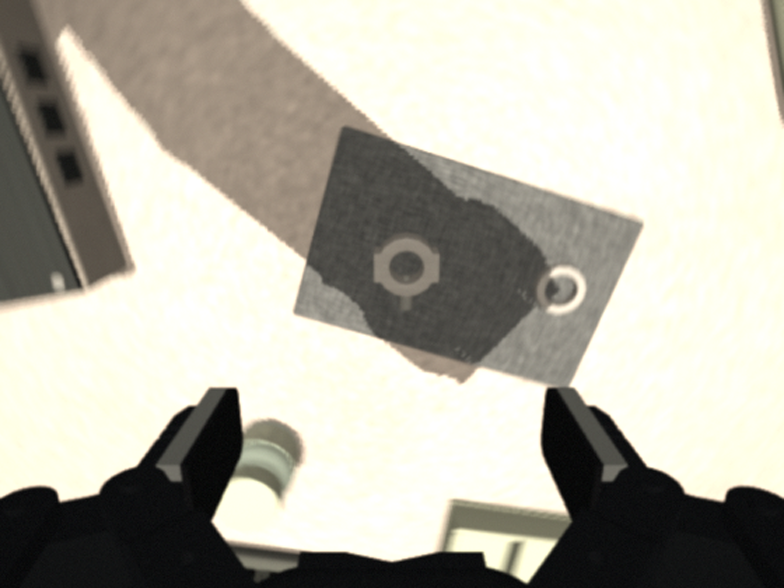

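Run:
```python
from h import *
c,im=load('w13'); crop(im,'w13a',250,150,330,230,8,2.5)
```

```text
(no output)
```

View pics/w13a.png

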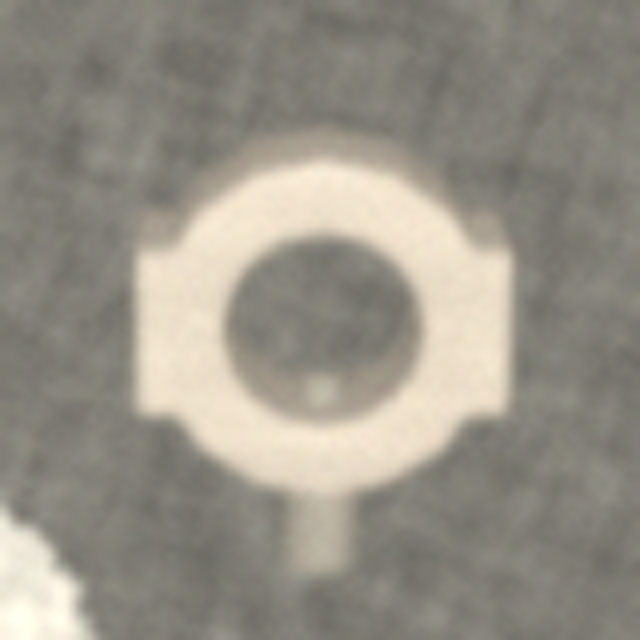

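Run:
```python
from h import *
c,im=load('w13')
P=lambda x,y:(250+x/8,150+y/8)
C=onz(c,[P(324,328)],.024)[0];S=onz(c,[P(321,578)],.014)[0];T=onz(c,[P(320,390)],.014)[0]
fl=onz(c,[P(136,335),P(512,333)],.024)
print(C,S,T,np.linalg.norm((S-C)[:2]),np.degrees(np.arctan2(*(S-C)[1::-1])),np.degrees(np.arctan2(*(S-T)[1::-1])))
d=fl[1]-fl[0];print('flat sep',np.linalg.norm(d),'yaw',np.degrees(np.arctan2(d[1],d[0])))
go((C[0],C[1],0.06),99.9)
```

```text
[0.57939994 0.30780085 0.024     ] [0.6140513  0.31408605 0.014     ] [0.58997203 0.30951943 0.014     ] 0.035216767260479336 10.280754816806406 10.738574495867898
flat sep 0.04428957569157104 yaw 100.29395941109551
clk 14.25 pos [0.5648 0.2953 0.2291] yaw 100.43 w 0.0856 F [ 0.3 -0.2 -0.4] q [-0.03  0.68 -0.87  1.55  0.56  1.17  0.73]
  d[cm] [16.92  1.04  1.53] twist 0.009
```

Run:
```python
from h import *
go((0.5805,0.308,0.014),100.4)
```

```text
clk 14.25 pos [0.5648 0.2953 0.2291] yaw 100.43 w 0.0856 F [ 0.3 -0.2 -0.4] q [-0.03  0.68 -0.87  1.55  0.56  1.17  0.73]
  d[cm] [21.52  1.06  1.6 ] twist 0.000
```

>>> arm_command --commands '[{"dx": 2,"dy": 0.4,"dz": 0.6,"twist": 0},{"dx": 5,"dy": 0.8,"dz": 1.2,"twist": 0},{"dx": 8.5,"dy": 1.06,"dz": 1.6,"twist": 0},{"dx": 12,"dy": 1.06,"dz": 1.6,"twist": 0},{"dx": 15,"dy": 1.06,"dz": 1.6,"twist": 0},{"dx": 17,"dy": 1.06,"dz": 1.6,"twist": 0},{"dx": 17.5,"dy": 1.06,"dz": 1.6,"twist": 0},{"dx": 17.5,"dy": 1.06,"dz": 1.6,"twist": 0}]'

```text
clock: 14.92
position: [0.5796, 0.3078, 0.0532]
tool_rot: [-0.693, 1.563, -0.512]
force: [-0.2, 0.1, 0.2]
grip_width: 0.0855
```

Run:
```python
from h import *
go((0.5805,0.308,0.014),100.4)
c,im=shot('wrist','w14'); crop(im,'w14',100,120,460,420,2,2.0)
print(proj(c,[[0.5805,.308,.024]]))
```

```text
clk 14.92 pos [0.5796 0.3078 0.0532] yaw 100.33 w 0.0855 F [-0.2  0.1  0.2] q [-0.12  0.91 -0.75  1.61  0.74  0.93  0.61]
  d[cm] [3.92 0.02 0.07] twist -0.001
[[281.92594249 260.25483726]]
```

View pics/w14.png

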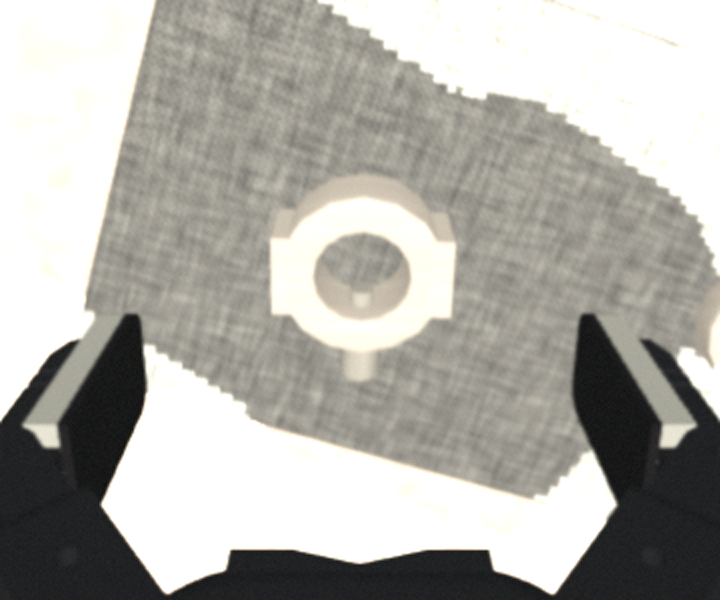

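>>> arm_command --commands '[{"dx": 0.8,"dy": 0,"dz": 0,"twist": 0},{"dx": 1.8,"dy": 0,"dz": 0,"twist": 0},{"dx": 2.8,"dy": 0,"dz": 0,"twist": 0},{"dx": 3.5,"dy": 0,"dz": 0,"twist": 0},{"dx": 3.9,"dy": 0,"dz": 0,"twist": 0},{"dx": 3.9,"dy": 0,"dz": 0,"twist": 0},{"dx": 3.9,"dy": 0,"dz": 0,"twist": 0}]'

```text
clock: 15.55
position: [0.5804, 0.3082, 0.0156]
tool_rot: [-0.51, 1.562, -0.329]
force: [-0.9, -0.3, 0.8]
grip_width: 0.0852
```

Run:
```python
from h import *
go((0.579,0.3078,0.014),100.4)
```

```text
clk 15.55 pos [0.5804 0.3082 0.0156] yaw 100.35 w 0.0852 F [-0.9 -0.3  0.8] q [-0.14  0.96 -0.72  1.61  0.78  0.87  0.58]
  d[cm] [ 0.16 -0.02 -0.15] twist -0.001
```

Close on the grip flats.

>>> arm_command --commands '[{"dx": 0.1,"dy": 0,"dz": -0.1,"twist": 0},{"dx": 0.1,"dy": 0,"dz": -0.1,"twist": 0},{"dx": 0.1,"dy": 0,"dz": -0.1,"twist": 0},{"dx": 0.1,"dy": 0,"dz": -0.1,"twist": 0},{"dx": 0.1,"dy": 0,"dz": -0.1,"twist": 0},{"dx": 0.1,"dy": 0,"dz": -0.1,"twist": 0},{"dx": 0.1,"dy": 0,"dz": -0.1,"twist": 0}]' --grip 1 --squeeze 50

```text
clock: 16.13
position: [0.5796, 0.3082, 0.0153]
tool_rot: [-0.471, 1.562, -0.291]
force: [-2.4, -2.6, 6.8]
grip_width: 0.0428
```

Run:
```python
from h import *
go((0.579,0.3078,0.014),100.4)
```

```text
clk 16.13 pos [0.5796 0.3082 0.0153] yaw 100.34 w 0.0428 F [-2.4 -2.6  6.8] q [-0.14  0.96 -0.71  1.62  0.79  0.87  0.58]
  d[cm] [ 0.13 -0.03 -0.07] twist -0.001
```

>>> arm_command --commands '[{"dx": -0.5,"dy": 0,"dz": 0,"twist": 0},{"dx": -2,"dy": 0,"dz": 0,"twist": 0},{"dx": -5,"dy": 0,"dz": 0,"twist": 0},{"dx": -9,"dy": 0,"dz": 0,"twist": 0},{"dx": -13,"dy": 0,"dz": 0,"twist": 0},{"dx": -16,"dy": 0,"dz": 0,"twist": 0},{"dx": -18,"dy": 0,"dz": 0,"twist": 0},{"dx": -18.5,"dy": 0,"dz": 0,"twist": 0},{"dx": -18.5,"dy": 0,"dz": 0,"twist": 0}]'

```text
clock: 16.88
position: [0.5784, 0.309, 0.2026]
tool_rot: [-0.306, 1.559, -0.125]
force: [0.3, -0.2, -1.2]
grip_width: 0.0426
```

Run:
```python
from h import *
go((0.5464,-0.0014,0.20),109.8)
c,im=shot('wrist','w15'); crop(im,'w15',100,120,460,420,2,2.0)
```

```text
clk 16.88 pos [0.5784 0.309  0.2026] yaw 100.34 w 0.0426 F [ 0.3 -0.2 -1.2] q [-0.07  0.73 -0.85  1.53  0.6   1.15  0.71]
  d[cm] [  0.27 -29.96  -8.73] twist -0.165
```

View pics/w15.png

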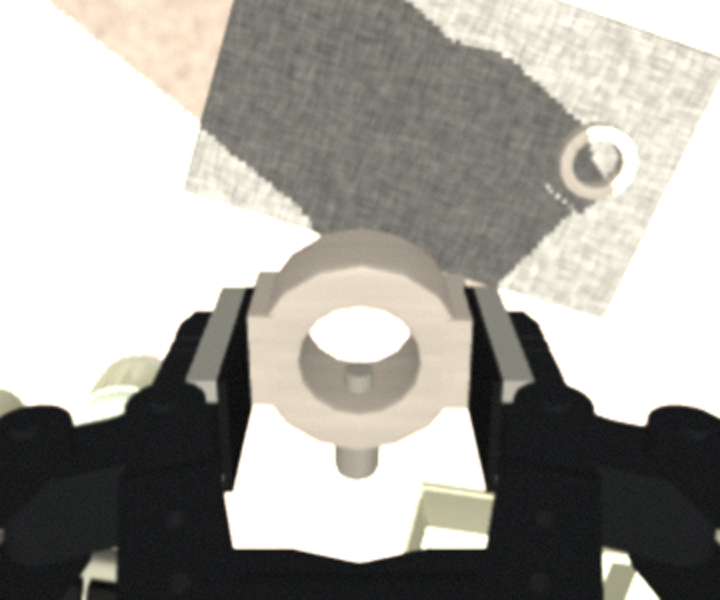

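Run:
```python
from h import *
np.set_printoptions(precision=4,suppress=True)
c,im=load('w15')
p=np.array([0.5784,0.309,0.2026]); T=rot([-0.306,1.559,-0.125]); print(T)
P=lambda x,y:(100+x/2,120+y/2)
# plane in tool frame: x=-0.0087
def ontool(uv,x):
    d=ray(c,[uv])[0]; o=T.T@(c['o']-p); d=T.T@d; return o+d*(x-o[0])/d[0]
for n,q,x in [('rim mid',(360,358.5),-.0087),('rimL',(301,358),-.0087),('rimR',(419,358),-.0087),('rimT',(360,305),-.0087),('rimB',(360,412),-.0087),('flatL',(248,361),-.0087),('flatR',(471,361),-.0087),('flatLa',(248,318),-.0087),('flatLb',(251,404),-.0087),('flatRb',(468,406),-.0087),('screw end top',(357,447),-.0013-.003),('screw end',(356,478),.0013),('tip',(358,380),.0013)]:
    print(n,ontool(P(*q),x)*1000)
```

```text
[[ 0.0117 -0.18    0.9836]
 [-0.0015  0.9837  0.18  ]
 [-0.9999 -0.0036  0.0112]]
rim mid [-8.7    -0.8497 -1.2489]
rimL [ -8.7    -12.1214  -1.3718]
rimR [-8.7    10.4249 -1.3368]
rimT [ -8.7     -0.8479 -12.6522]
rimB [-8.7    -0.8516 10.7663]
flatL [ -8.7    -22.2813  -0.7203]
flatR [-8.7    20.401  -0.6541]
flatLa [ -8.7    -21.8441  -9.9544]
flatLb [ -8.7    -22.153    8.9108]
flatRb [-8.7    20.2864  9.4396]
screw end top [-4.3    -1.4606 22.4263]
screw end [ 1.3    -1.7026 34.9441]
tip [ 1.3    -1.2394 10.0836]
```

>>> arm_command --commands '[{"dx": 0,"dy": -1.5,"dz": -0.4,"twist": -0.02},{"dx": 0,"dy": -4,"dz": -1.2,"twist": -0.04},{"dx": 0,"dy": -7.5,"dz": -2.2,"twist": -0.06},{"dx": 0.1,"dy": -11,"dz": -3.2,"twist": -0.08},{"dx": 0.1,"dy": -14.5,"dz": -4.2,"twist": -0.1},{"dx": 0.2,"dy": -18,"dz": -5.2,"twist": -0.12},{"dx": 0.2,"dy": -21.5,"dz": -6.2,"twist": -0.14},{"dx": 0.3,"dy": -25,"dz": -7.3,"twist": -0.165},{"dx": 0.3,"dy": -28,"dz": -8.2,"twist": -0.165},{"dx": 0.3,"dy": -29.5,"dz": -8.6,"twist": -0.165},{"dx": 0.3,"dy": -30,"dz": -8.7,"twist": -0.165},{"dx": 0.3,"dy": -30,"dz": -8.7,"twist": -0.165}]'

```text
clock: 17.93
position: [0.5458, -0.0037, 0.1972]
tool_rot: [-0.67, 1.563, -0.327]
force: [-0.0, 0.9, -1.2]
grip_width: 0.0428
```

Run:
```python
from h import *
go((0.547,-0.0012,0.15),109.8)
print(rot(sensors.observe()['tool_rot']).round(4))
c,im=shot('wrist','w16'); crop(im,'w16',100,60,460,360,2,2.0)
```

```text
clk 17.93 pos [ 0.5458 -0.0037  0.1972] yaw 109.67 w 0.0428 F [-0.   0.9 -1.2] q [ 0.56  0.6  -0.94  1.83  0.58  1.01  1.29]
  d[cm] [4.72 0.22 0.17] twist -0.002
[[ 0.0077 -0.3366  0.9416]
 [-0.0026  0.9416  0.3367]
 [-1.     -0.0051  0.0064]]
```

View pics/w16.png

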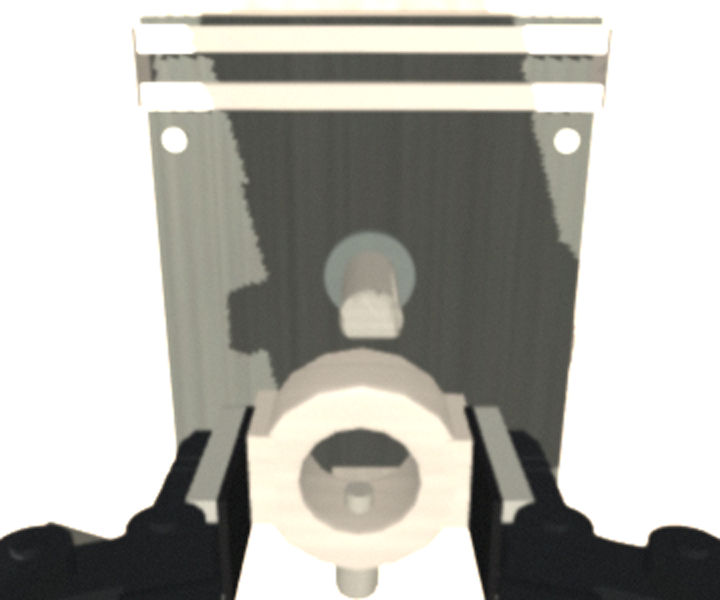

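>>> arm_command --commands '[{"dx": 1,"dy": 0.22,"dz": 0.17,"twist": 0},{"dx": 2.5,"dy": 0.22,"dz": 0.17,"twist": 0},{"dx": 4.5,"dy": 0.22,"dz": 0.18,"twist": 0},{"dx": 6,"dy": 0.22,"dz": 0.18,"twist": 0},{"dx": 6.5,"dy": 0.22,"dz": 0.18,"twist": 0},{"dx": 6.5,"dy": 0.22,"dz": 0.18,"twist": 0},{"dx": 6.5,"dy": 0.22,"dz": 0.18,"twist": 0}]'

```text
clock: 18.57
position: [0.5476, 0.0013, 0.1327]
tool_rot: [-0.532, 1.562, -0.186]
force: [0.6, 0.6, -0.7]
grip_width: 0.0427
```

Run:
```python
from h import *
go((0.547,-0.0012,0.12),109.8)
print(rot(sensors.observe()['tool_rot']).round(4))
c,im=shot('wrist','w17'); crop(im,'w17',200,180,360,380,3,2.0)
c,im=shot('side','s17'); crop(im,'s17',250,130,350,230,6,1.6)
```

```text
clk 18.57 pos [0.5476 0.0013 0.1327] yaw 109.83 w 0.0427 F [ 0.6  0.6 -0.7] q [ 0.5   0.68 -0.88  1.87  0.67  0.9   1.21]
  d[cm] [ 1.27 -0.21 -0.15] twist 0.000
[[ 0.0082 -0.3392  0.9407]
 [-0.0015  0.9407  0.3392]
 [-1.     -0.0042  0.0072]]
```

View pics/w17.png

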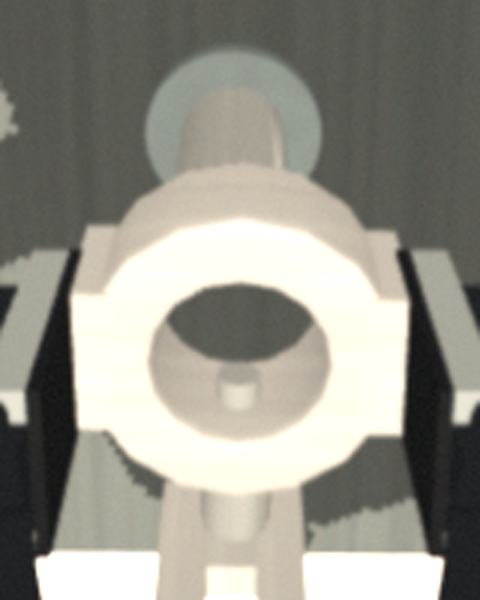

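View pics/s17.png

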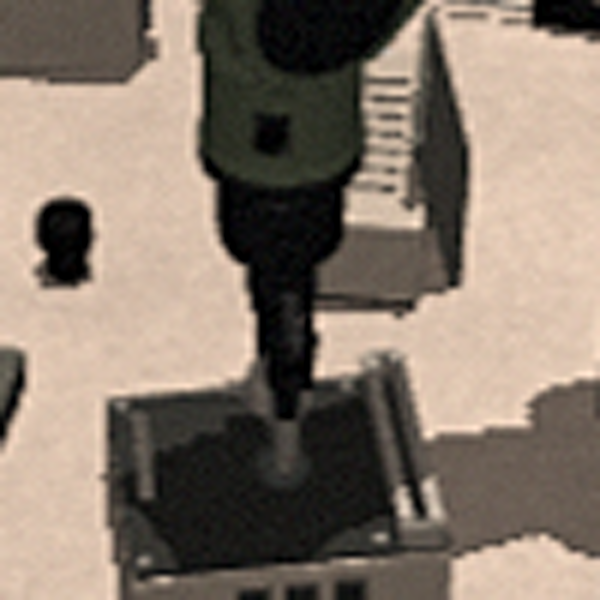

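>>> arm_command --commands '[{"dx": 0,"dy": -0.12,"dz": -0.1,"twist": 0},{"dx": 0,"dy": -0.12,"dz": -0.1,"twist": 0},{"dx": 0,"dy": -0.12,"dz": -0.1,"twist": 0},{"dx": 0,"dy": -0.12,"dz": -0.1,"twist": 0}]'

```text
clock: 19.0
position: [0.5475, -0.0008, 0.1336]
tool_rot: [-0.547, 1.561, -0.202]
force: [0.9, -0.1, -0.7]
grip_width: 0.0432
```

Run:
```python
from h import *
go((0.547,-0.0012,0.12),109.8)
c,im=shot('wrist','w18'); crop(im,'w18',200,180,360,380,3,2.0)
go((0.547,-0.0012,0.12),109.8)
```

```text
clk 19.00 pos [ 0.5475 -0.0008  0.1336] yaw 109.77 w 0.0432 F [ 0.9 -0.1 -0.7] q [ 0.5   0.68 -0.88  1.88  0.67  0.9   1.21]
  d[cm] [ 1.36 -0.01 -0.07] twist -0.001
clk 19.05 pos [ 0.5475 -0.0007  0.1335] yaw 109.77 w 0.0427 F [ 0.5 -0.1 -1. ] q [ 0.5   0.68 -0.88  1.88  0.67  0.9   1.21]
  d[cm] [ 1.35 -0.02 -0.07] twist -0.000
```

View pics/w18.png

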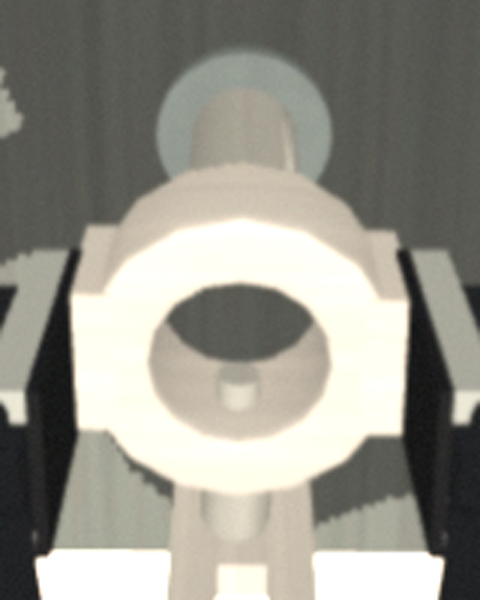

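>>> arm_command --commands '[{"dx": 0.2,"dy": 0.03,"dz": -0.05,"twist": 0},{"dx": 0.5,"dy": 0.03,"dz": -0.05,"twist": 0},{"dx": 0.8,"dy": 0.03,"dz": -0.05,"twist": 0},{"dx": 1.1,"dy": 0.03,"dz": -0.05,"twist": 0},{"dx": 1.3,"dy": 0.03,"dz": -0.05,"twist": 0},{"dx": 1.3,"dy": 0.03,"dz": -0.05,"twist": 0}]'

```text
clock: 19.55
position: [0.5468, -0.0006, 0.1199]
tool_rot: [-0.55, 1.562, -0.205]
force: [-0.1, -0.7, -1.7]
grip_width: 0.0431
```

Run:
```python
from h import *
go((0.547,-0.0012,0.0963),109.8);print(sensors.observe()['moment'])
c,im=shot('wrist','w19'); crop(im,'w19',200,180,360,380,3,2.0)
```

```text
clk 19.55 pos [ 0.5468 -0.0006  0.1199] yaw 109.78 w 0.0431 F [-0.1 -0.7 -1.7] q [ 0.49  0.7  -0.86  1.88  0.7   0.88  1.2 ]
  d[cm] [ 2.36 -0.05 -0.02] twist -0.000
[0.03043172 0.05410066 0.00609644]
```

View pics/w19.png

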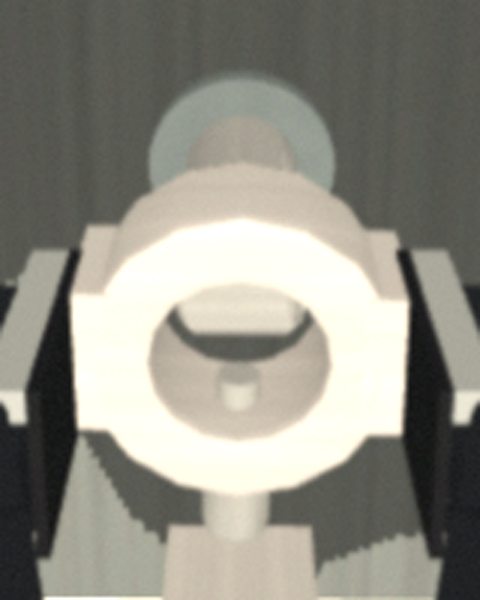

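>>> arm_command --commands '[{"dx": 0.2,"dy": -0.02,"dz": -0.02,"twist": 0},{"dx": 0.5,"dy": -0.02,"dz": -0.02,"twist": 0},{"dx": 0.8,"dy": -0.02,"dz": -0.02,"twist": 0},{"dx": 1.1,"dy": -0.02,"dz": -0.02,"twist": 0},{"dx": 1.2,"dy": -0.02,"dz": -0.02,"twist": 0}]'

```text
clock: 20.02
position: [0.5467, -0.0009, 0.1077]
tool_rot: [-0.555, 1.562, -0.21]
force: [-0.2, -0.7, -1.4]
grip_width: 0.0426
```

Run:
```python
from h import *
go((0.547,-0.0012,0.0963),109.8);print(sensors.observe()['moment'])
c,im=shot('wrist','w20'); crop(im,'w20',200,180,360,380,3,2.0)
```

```text
clk 20.02 pos [ 0.5467 -0.0009  0.1077] yaw 109.78 w 0.0426 F [-0.2 -0.7 -1.4] q [ 0.48  0.72 -0.85  1.89  0.71  0.86  1.18]
  d[cm] [ 1.14 -0.03  0.01] twist -0.000
[-0.01214909 -0.01947554 -0.01821786]
```

View pics/w20.png

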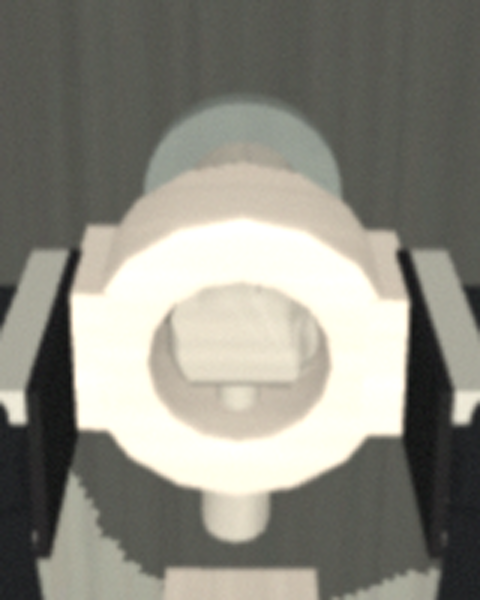

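>>> arm_command --commands '[{"dx": 0.2,"dy": 0,"dz": 0,"twist": 0},{"dx": 0.5,"dy": 0,"dz": 0,"twist": 0},{"dx": 0.8,"dy": 0,"dz": 0,"twist": 0},{"dx": 1.05,"dy": 0,"dz": 0,"twist": 0},{"dx": 1.15,"dy": 0,"dz": 0,"twist": 0},{"dx": 1.15,"dy": 0,"dz": 0,"twist": 0}]'

```text
clock: 20.57
position: [0.5466, -0.0008, 0.0959]
tool_rot: [-0.55, 1.562, -0.205]
force: [-0.1, 0.7, -2.1]
grip_width: 0.0428
```

Run:
```python
from h import *
go((0.547,-0.0012,0.0963),109.8);print(sensors.observe()['moment'])
print(rot(sensors.observe()['tool_rot']).round(4))
c,im=shot('wrist','w21'); crop(im,'w21',200,180,360,380,3,2.0)
c,im=shot('side','s21'); crop(im,'s21',240,110,360,230,6,1.8)
c,im=shot('top','t21'); crop(im,'t21',240,150,420,290,4,1.6)
```

```text
clk 20.57 pos [ 0.5466 -0.0008  0.0959] yaw 109.79 w 0.0428 F [-0.1  0.7 -2.1] q [ 0.47  0.73 -0.83  1.9   0.73  0.84  1.17]
  d[cm] [-0.04 -0.05  0.02] twist -0.000
[ 0.01340611 -0.01149882  0.02651654]
[[ 0.0082 -0.3386  0.9409]
 [-0.0017  0.9409  0.3386]
 [-1.     -0.0044  0.0071]]
```

View pics/w21.png

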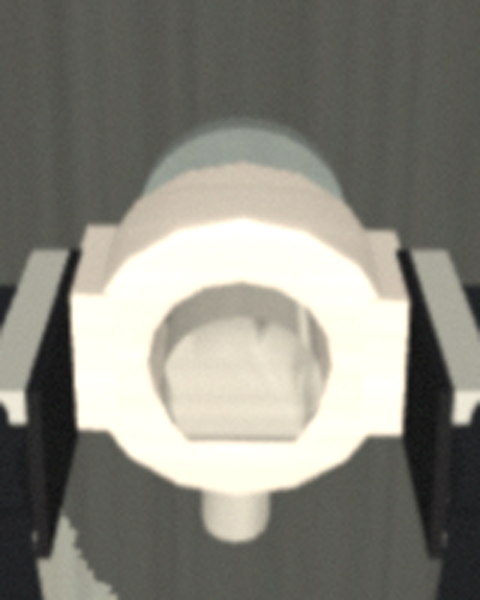

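View pics/s21.png

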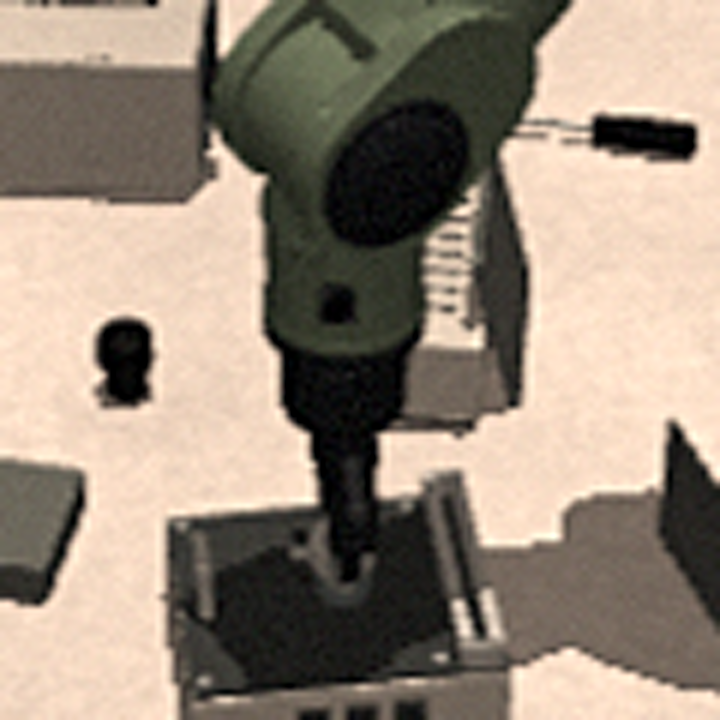

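View pics/t21.png

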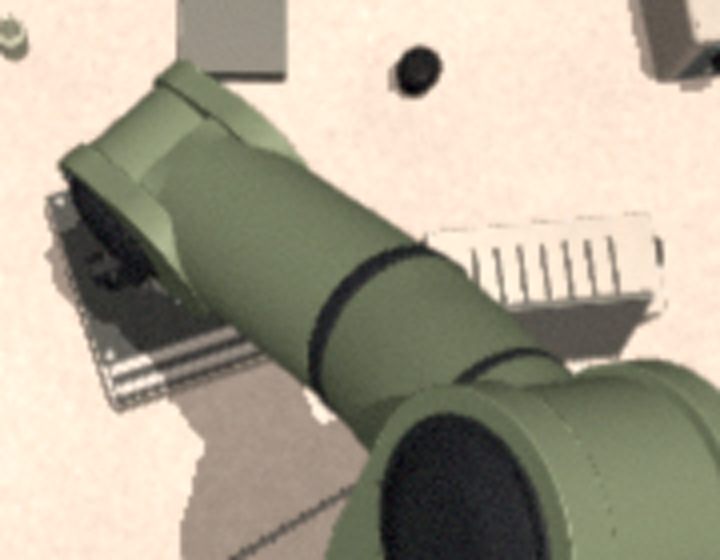

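>>> arm_command --commands '[{"dx": -0.04,"dy": 0,"dz": 0,"twist": 0},{"dx": -0.04,"dy": 0,"dz": 0,"twist": 0},{"dx": -0.04,"dy": 0,"dz": 0,"twist": 0},{"dx": -0.04,"dy": 0,"dz": 0,"twist": 0},{"dx": -0.04,"dy": 0,"dz": 0,"twist": 0}]'

```text
clock: 21.13
position: [0.5468, -0.0009, 0.0967]
tool_rot: [-0.546, 1.562, -0.201]
force: [0.7, -0.1, -1.4]
grip_width: 0.0427
```

Run:
```python
from h import *
go((0.547,-0.0012,0.0963),109.8);print(sensors.observe()['qd'].round(4))
order.job_done()
go((0.547,-0.0012,0.0963),109.8)
```

```text
clk 21.13 pos [ 0.5468 -0.0009  0.0967] yaw 109.78 w 0.0427 F [ 0.7 -0.1 -1.4] q [ 0.47  0.73 -0.83  1.9   0.73  0.84  1.17]
  d[cm] [ 0.04 -0.04  0.01] twist -0.000
[ 0.0003 -0.0008  0.002   0.0018 -0.0009 -0.001  -0.0004]
the job is handed in; nothing more can be done
the job is handed in; nothing more can be done
```

All three parts are done in the order asked, and the job was handed in at 21.1 s on the robot's clock. The hand-in reports no verdict.

- **Plate:** I lifted it out of the slot, set it on its long edge about 20 mm from the supply's bare near face, and tipped it over to lean at about 15° (worked out from the spacing, not measured). It was still leaning there in the last pictures.
- **Spindle:** I pinched it on its flat (15.7–16.0 mm between the fingers, against the 16 mm expected). I then turned it clockwise from about 51° to 19.8°; the guide lies at about 19.6–20.2°. The picture after release showed the flat square to that direction.
- **Collar:** It went over the spindle with its screw on the flat and never touched on the way down (vertical force stayed at its held weight, 1–2 N). It is still held at 50 N, within 0.5° of level, with its underside about 20 mm above the shoulder. The screw sits at about 95.4 mm, against 95 mm for the notch, and points along 19.8°.

**Checks that disagreed:**
- The finger opening read 1 mm or so low on the plate and the collar.
- The wrist pictures and the arm's own reading of the spindle's axis differed by up to 1 mm, inside the 1.5 mm clearance.
- One wrist view showed the screw about 1° off in the fingers; the notch allows about 3°.
- I worked out the screw's height from the arm's readings and did not check it separately by camera, because the side view was too coarse.

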